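# Clamp the cutlery caddy to the noodle counter

### The job

Slide the chopstick caddy so that its flat tongue goes under the counter clamp's jaw, centred and square, until the tongue meets the clamp's stop. Then tighten the clamp's winged thumbscrew clockwise until its drag clutch slips for the first time, stop there (within about a twelfth of a turn of slipping), and let go with the caddy held fast. Leave the bottles and jars standing where they are.

Things in the scene. Friction and masses are not known exactly. Their poses are not given: they have to be found in the camera images.
- caddy_grip (a point): Centre of the caddy's carrying handle, 95 mm above the counter: a pale bar 110 mm long along the caddy's x, 16 mm thick (y), 22 mm high, above the middle of the box, on two 12 x 10 mm posts 42 mm either side of its centre. Axes: x to the tongue, z up.
- tongue_tip (a point): Middle of the end face of the caddy's flat tongue, half-way up it (7 mm above the counter). The tongue is 50 mm wide, 14 mm thick, lies on the counter and sticks out 70 mm from the caddy's +x end. This point is 145 mm along the caddy's x from the handle's centre and 88 mm below it. Axes as the caddy's.
- caddy: The loose caddy, 0.35 to 0.75 kg: a pale open box 150 x 100 x 55 mm with black chopsticks and spoons (not above 52 mm), a handle and a tongue. Origin at the centre of the box's underside, x to the tongue, z up.
- clamp_stop (a point): Middle of the clamp's stop, 7 mm above the counter: the upright face, 70 mm wide, of the grey clamp's column. The x axis points into the stop, so the tongue comes along +x, and tongue_tip meets clamp_stop when home; z is up. The screw's axis stands 25 mm in front of the stop (at x = -25 mm).
- clamp: The grey clamp, fixed to the counter; origin on the counter under the screw's axis, axes as clamp_stop's. Its jaw (46 mm wide, 38 to 62 mm above the counter) overhangs the 58 mm in front of the stop. The black round pad under the jaw starts 5 to 14 mm above the tongue's top (not measured) and goes down 4 mm per rad of the screw: 1.2 to 4 rad to go.
- wing_grip (a point): Middle of the thumbscrew's black wing on the screw's axis, 94 mm above the counter: a bar 70 mm long (its x), 14 mm thick (y), 28 mm high. It stays at that height as it turns; clockwise from above tightens. It turns at about 0.1 N m until the pad bears on the tongue; torque then rises within a fraction of a rad to 0.2 N m, where the clutch slips and the wing turns on at 0.2 N m, the screw standing still.
- wing (a joint): How far the clutch has slipped, rad: turn of the wing, clockwise, relative to the steel collar below it. 0 while both turn together, growing while it slips. A steel rib on the collar, 8 mm wide, points along the +x end of the wing and shows 19 mm beyond it, so slip is seen as the wing leaving the rib.
- sauce_bottle: Bystander: brown squeeze bottle with a nozzle, 60 mm across, 195 mm tall; origin at its underside.
- mayo_bottle: Bystander: cream squeeze bottle with a nozzle, 56 mm across, 175 mm tall; origin at its underside.
- shaker: Bystander: steel shaker, 64 mm across, 102 mm tall; origin at its underside.
- pick_jar: Bystander: toothpick jar, 52 mm across, 85 mm tall; origin at its underside.

How it is judged:
On the way, in this order (a step that is already met when the one before it is completed fails the run):
1. the caddy lies on the counter with its tongue under the jaw, against the stop, centred and square, clutch not yet slipped (x of tongue_tip in the frame of clamp_stop above -0.006 m and y of tongue_tip in the frame of clamp_stop between -0.013 and 0.013 m and angle between the x axis of caddy_grip and the x axis of clamp_stop, either way round below 0.14 rad and angle between caddy_grip's own z axis and vertical below 0.05 rad and height (world z) of tongue_tip below 0.012 m and value of joint wing below 0.05 rad), for 0.2 s.
2. with the caddy in place, the thumbscrew is tightened until its clutch slips (x of tongue_tip in the frame of clamp_stop above -0.006 m and y of tongue_tip in the frame of clamp_stop between -0.013 and 0.013 m and angle between the x axis of caddy_grip and the x axis of clamp_stop, either way round below 0.14 rad and angle between caddy_grip's own z axis and vertical below 0.05 rad and height (world z) of tongue_tip below 0.012 m and value of joint wing above 0.06 rad and contact force between clamp and caddy above 6 N), for 0.1 s.
At the end, for the whole second after the job is handed in: The caddy is at rest flat on the counter, tongue within 6 mm of the stop, within 13 mm of centred and 0.14 rad of square; the clamp presses on it with over 6 N; the clutch has slipped, by 0.06 to 0.6 rad in all (all of step 2 and linear speed of caddy below 0.01 m/s and value of joint wing below 0.6 rad); the robot touches nothing.
It fails at once if the clutch is driven on, more than 0.6 rad of slip (value of joint wing above 0.6 rad).
It fails at once if the caddy is tipped over 0.4 rad (angle between caddy_grip's own z axis and vertical above 0.4 rad).
It fails at once if a bottle, the shaker or the toothpick jar is shifted by over 25 mm or tipped over (distance of any of sauce_bottle, mayo_bottle, shaker, pick_jar from where it was at the start of the episode above 0.025 m or angle between any of sauce_bottle, mayo_bottle, shaker, pick_jar's own z axis and vertical above 0.4 rad).
It also fails if it takes over 72 s, if anything falls off the work surface, if the arm or the gripper's body presses on something with over 40 N, if the wrist force passes 120 N, or if a joint passes its speed limit or range.

### The arm

A 6-joint arm with a two-finger parallel gripper is mounted at the origin on the work surface. World frame = base frame: x ahead of the robot, y to its left, z up, the work surface at z = 0. Lengths are in m, angles in rad, forces in N, time in s.
With the tool pointing down it reaches from about 0.25 to 0.725 m from the base axis. Payload 4 kg.
Tool frame: the origin (TCP) lies at the very end of the fingers, on their centre line; the grasp point (between the pads) lies 19 mm behind it; z points along the fingers, y is the direction in which the jaws open and shut (so a half turn about z gives the same grasp; the last joint's range is limited). The gripper opens to 85 mm and grips with 20 to 120 N. Pads are 22 mm wide; open, the fingers measure 114 mm over their backs; the gripper's body (76 mm by 85 mm) begins 54 mm behind the grasp point. The pads swing forward as they close: fully open they stand 13 mm farther back than shut.
Start: joints at [-1.346, 0.241, 0.005, 1.335, 0, 1.571], TCP at [0.111, -0.487, 0.195] pointing down, gripper open.
Joint ranges: [-2.72, 2.72], [-1.05, 1.87], [-1.09, 1.28], [-1.99, 2.15], [-1.42, 1.44], [-3.14, 3.14]. Speed limits (rad/s): [2.79, 2.79, 3.14, 3.14, 3.14, 3.14].

### API

Orientations are given as a unit quaternion [x, y, z, w].
In Python, from workcell import bot gives the robot as it stands.
- The arm moves only by the shell command python3 -m crank 'ROWS'. ROWS is JSON, a list that holds one entry, the list of rows, each a list of 5 numbers: the shift along the tool's x, y, z in mm, then the turn about the tool's z in degrees, then the closure in counts, from 0 (fully open) to 255 (shut). In form: [[[tx, ty, tz, turn, grip], ...]]. A call has 1 to 12 rows; each row shifts and turns the pose as measured when the row begins, along the tool's axes as they then stand; what a row does not reach is not made up. A row lasts 1/8 s, in which the tool goes at most 62.5 mm and 10.7 degrees, less where a joint would pass 70% of its speed; a pose out of reach is approached as far as the arm can. A call is refused whole if a number of a shift passes 62.5 or a number of a turn 10.7, either way. A call with a gripper value outside its range is refused whole. The fingers move at their own pace and stop on an object; the grip force is fixed at half the most. Time passes only in rows, so rows that do not move let the fingers close. It gives the time, the measured TCP pose, the force and the opening at its end, in the units of the state.
- bot.get_obs(): the state, without advancing time (a new reading comes with each control period).
- bot.camera(name): name is "scene" or "top" or "wrist"; returns a dict with "img" (420x560x3 uint8, blue, green, red), "depth" (420x560 float32, m along the optical axis (not along the pixel's ray), 0 where there is no reading), "fx", "fy", "cx", "cy" (pixels), "R" (3x3) and "t" (3): a world point X has camera coordinates R X + t; the wrist camera has in their place "T_tool_cam" (4x4, takes a point from camera to tool coordinates, whose origin is the TCP and whose axes are the flange's). Camera axes: x right, y down, z forward; pixel columns grow to the right and rows downward; lengths in m; the calibration is good to about 2 mm. A picture is of the moment at which its call begins: read the wrist's pose just before it.
- bot.job_done(): hands the job in, once; it reports no verdict.
The state is a dict: "clock": time; "joint_pos": joint angles; "joint_vel": joint speeds; "tau": joint torques, N m; "eef_pos": TCP position; "tool_rot": TCP orientation; "ft_force": force on the tool from outside, world axes, zero at the start; "ft_torque": the same for the moment, N m; "grip_width": finger opening in m.
Only numpy, scipy, OpenCV 4.12 (cv2) and the standard library are available. Lean on these libraries where they do the work, as an engineer would, in place of code of your own. Each camera call takes 0.05 s, during which the arm holds its last target.

## Working session

There is one attempt and no reset: what is moved stays moved. The work goes in short steps, Python scripts to look and compute and a shell command to move; the robot and the scene stay as the last step left them, time stands still between calls to the robot, and variables do not carry over. Pictures are saved under pics/ and viewed, and the job is handed in when it is done.

```bash
ls; mkdir -p pics
python3 - <<'E'
from workcell import bot
import cv2,json
o=bot.get_obs()
for k,v in o.items(): print(k,v)
for n in("scene","top","wrist"):
    c=bot.camera(n); cv2.imwrite(f"pics/{n}0.png",c["img"])
    print(n,{k:(v.tolist() if hasattr(v,'tolist') else v) for k,v in c.items() if k not in("img","depth")})
E
```

```text
pics
clock 0.0
joint_pos [-1.34601728e+00  2.41391053e-01  3.73224830e-03  1.33519012e+00
  1.59397675e-05  1.57081149e+00]
joint_vel [ 0.00082792 -0.00213276  0.00084226  0.0009022   0.00045672  0.00026495]
tau [-3.86789825e-04 -3.72319615e+01  2.52405703e+01  1.69422693e-02
 -2.66166326e-04  7.20807307e-07]
eef_pos [ 0.11129483 -0.48673846  0.19372704]
tool_rot [ 9.93691271e-01  1.12145466e-01 -1.07190705e-04 -1.02071695e-03]
ft_force [0.46389764 0.00085708 0.40555342]
ft_torque [ 0.01416543 -0.06913197  0.0460826 ]
grip_width 0.0853996506023555
scene {'fx': 424.944364346455, 'fy': 424.944364346455, 'cx': 278.6898890009088, 'cy': 218.5899882574299, 'R': [[-0.4976583191693806, 0.8673713208836542, -0.0017857967554638472], [0.6275373762946734, 0.35862965820529175, -0.6910727961718311], [-0.5987762843622856, -0.3450387803770767, -0.7227829558873085]], 't': [0.27512079530792904, -0.2574694060227673, 1.5448921043702697]}
top {'fx': 512.0897775712524, 'fy': 512.0897775712524, 'cx': 271.8730870658373, 'cy': 213.36162090743179, 'R': [[-0.012891798592538342, -0.9999138763982116, 0.0024579087354247237], [-0.9888325688077229, 0.01238385983678732, -0.14851528837349662], [0.14847205930467008, -0.004345089394368835, -0.9889070572121456]], 't': [-0.011367343681400258, 0.5429805184615352, 1.2793099343993402]}
wrist {'fx': 369.99697983530183, 'fy': 369.99697983530183, 'cx': 277.2861461337577, 'cy': 208.55786919293104, 'T_tool_cam': [[0.00018901772179270916, -0.9602312350695119, -0.2792059087289894, 0.07054836921727377], [0.9999999546933044, 0.00024691222998880514, -0.00017218518958171731, -0.0021861987873117994], [0.0002342769508030497, -0.27920586353304017, 0.9602312382353951, -0.18054137753722244], [0.0, 0.0, 0.0, 1.0]]}
```

View pics/top0.png

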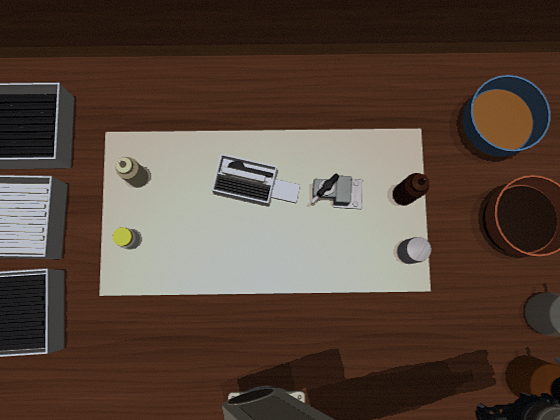

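View pics/scene0.png

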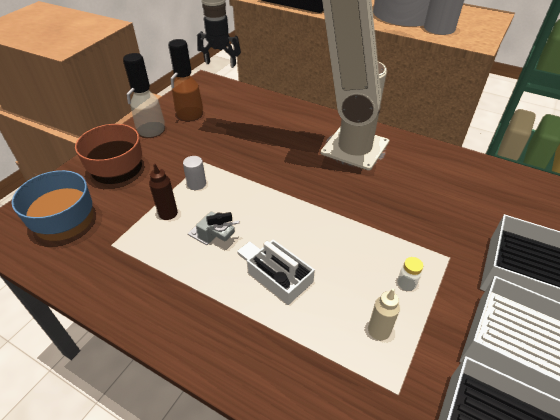

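The top view shows the caddy at about (245,180), with its tongue pointing right to (298,191). The clamp is at about (335,190), and its wing is diagonal. The bottles stand at (130,170), (125,237), (410,188) and (413,250), clear of the path. Next I'll measure from enlarged crops.

```bash
cat > h.py <<'E'
from workcell import bot
import numpy as np, cv2
from scipy.spatial.transform import Rotation as Ro
def cam(n):
    o=bot.get_obs(); c=bot.camera(n)
    if n=="wrist":
        T=np.eye(4);T[:3,:3]=Ro.from_quat(o["tool_rot"]).as_matrix();T[:3,3]=o["eef_pos"]
        W=T@c["T_tool_cam"]; c["R"]=W[:3,:3].T; c["t"]=-W[:3,:3].T@W[:3,3]
    return c,o
def ray(c,u,v,z):
    R,t=np.array(c["R"]),np.array(c["t"]); C=-R.T@t
    d=R.T@np.array([(u-c["cx"])/c["fx"],(v-c["cy"])/c["fy"],1]); return C+d*(z-C[2])/d[2]
def proj(c,X):
    p=np.array(c["R"])@np.array(X)+c["t"]; return p[:2]/p[2]*c["fx"]+[c["cx"],c["cy"]]
def crop(c,u0,v0,w,h,s,name):
    cv2.imwrite("pics/"+name,cv2.resize(c["img"][v0:v0+h,u0:u0+w],None,fx=s,fy=s,interpolation=cv2.INTER_CUBIC))
def cloud(c):
    d=c["depth"]; v,u=np.mgrid[:d.shape[0],:d.shape[1]]
    P=np.stack([(u-c["cx"])/c["fx"]*d,(v-c["cy"])/c["fy"]*d,d],-1)
    X=(P-np.array(c["t"]))@np.array(c["R"]); X[d==0]=np.nan; return X
E
python3 - <<'E'
from h import *
c,o=cam("top"); crop(c,205,145,170,75,4.7,"topc.png")
X=cloud(c)
for uv in [(230,165),(285,190),(325,185),(345,190),(205,230)]: print(uv,X[uv[1],uv[0]].round(3))
E
```

```text
(230, 165) [0.671 0.089 0.044]
(285, 190) [ 0.609 -0.054  0.011]
(325, 185) [ 0.602 -0.15   0.107]
(345, 190) [ 0.597 -0.205  0.063]
(205, 230) [ 0.507  0.159 -0.001]
```

View pics/topc.png

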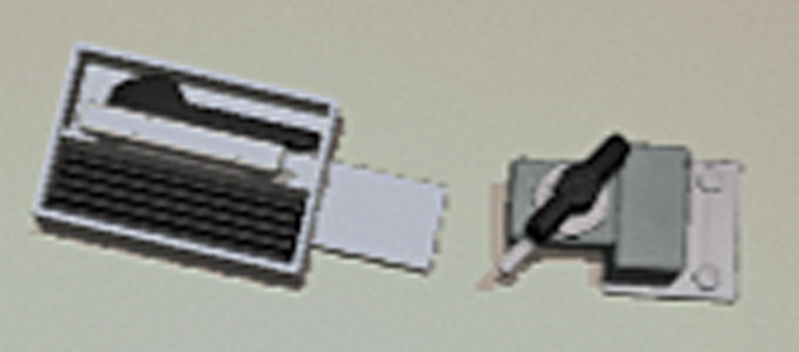

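Run:
```python
from h import *
c,o=cam("top")
P=lambda x,y,z: ray(c,205+(x+.5)/4.7-.5,145+(y+.5)/4.7-.5,z)
for n,x,y,z in [("hTL",82,102,.106),("hBL",78,123,.106),("hTR",286,152,.106),("hBR",281,171,.106),("tTR",446,185,.014),("tBR",430,271,.014),("tTL",340,162,.014),("tBL",315,243,.014),
 ("wingA",622,140,.108),("wingB",532,236,.108),("hub",577,187,.108),("rib",502,277,.07),("jawTL",510,158,.062),("jawBL",505,246,.062),("colTL",620,148,.062),("colTR",690,148,.062),("colBR",682,282,.062),("colBL",605,282,.062)]:
    print(n,P(x,y,z).round(4))
# depth-based clamp top
X=cloud(c); m=(abs(X[...,2]-.062)<.006)&(X[...,1]<-.1)&(X[...,1]>-.26)&(X[...,0]>.5)&(X[...,0]<.7)
q=X[m][:,:2]; print(len(q),q.min(0),q.max(0))
m=(abs(X[...,2]-.102)<.012)&(abs(X[...,0]-.6)<.1)
for lo,hi in((-.25,-.1),(-.03,.15)):
    mm=m&(X[...,1]>lo)&(X[...,1]<hi); v,u=np.where(mm); r=cv2.minAreaRect(X[mm][:,:2].astype(np.float32)*1000); print(r,len(u))
```

```text
hTL [0.6526 0.1041 0.106 ]
hBL [0.6413 0.1062 0.106 ]
hTR [ 0.6243 -0.0033  0.106 ]
hBR [ 6.141e-01 -5.000e-04  1.060e-01]
tTR [ 0.6247 -0.0927  0.014 ]
tBR [ 0.5756 -0.0827  0.014 ]
tTL [ 0.6387 -0.033   0.014 ]
tBL [ 0.5924 -0.0183  0.014 ]
wingA [ 0.6281 -0.1802  0.108 ]
wingB [ 0.5773 -0.1314  0.108 ]
hub [ 0.6032 -0.1557  0.108 ]
rib [ 0.5622 -0.1184  0.07  ]
jawTL [ 0.6293 -0.125   0.062 ]
jawBL [ 0.5806 -0.1211  0.062 ]
colTL [ 0.6341 -0.1852  0.062 ]
colTR [ 0.6336 -0.2234  0.062 ]
colBR [ 0.5596 -0.2164  0.062 ]
colBL [ 0.5601 -0.1747  0.062 ]
581 [ 0.56652278 -0.22277412] [ 0.63511309 -0.11776085]
((605.0933227539062, -156.74880981445312), (22.560670852661133, 68.82809448242188), 53.9853630065918) 184
((633.9867553710938, 53.054771423339844), (109.73042297363281, 16.843135833740234), 76.0744857788086) 313
```

Run:
```python
from h import *
c,o=cam("scene"); crop(c,180,200,150,110,5.3,"scc.png")
```

```text
(no output)
```

View pics/scc.png

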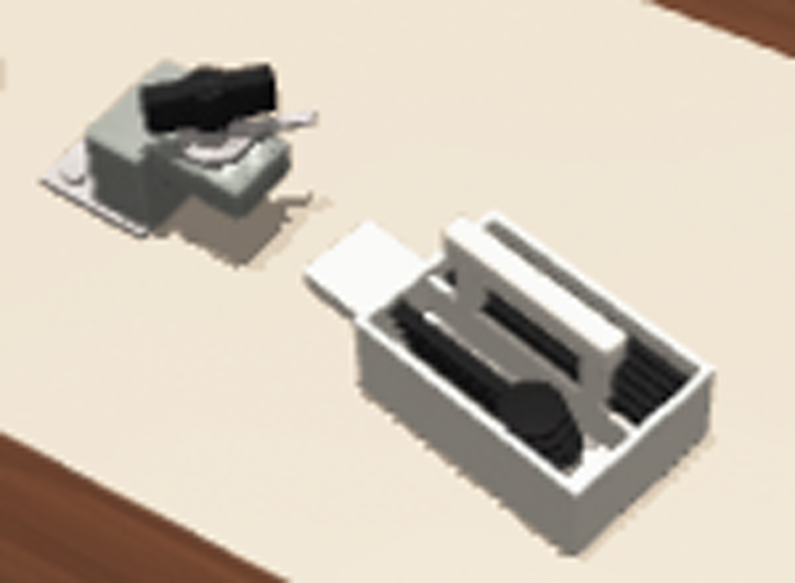

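```bash
python3 -m crank '[[[0,0,0,-10.5,0],[0,0,0,-10.5,0],[0,0,0,-10.5,0],[0,0,0,-10.5,0],[0,0,0,-10.5,0],[0,0,0,-10.5,0]]]'
cat >> h.py <<'E'
def st():
    o=bot.get_obs(); R=Ro.from_quat(o["tool_rot"]).as_matrix()
    print("t",round(o["clock"],2),"pos",(o["eef_pos"]*1000).round(1),"head",np.degrees(np.arctan2(R[1,0],R[0,0])).round(2),"z",R[:,2].round(3),"j6",o["joint_pos"][5].round(3),"F",o["ft_force"].round(1),"M",o["ft_torque"].round(2),"w",round(o["grip_width"]*1000,1)); return o,R
def go(x,y,z,h):
    o,R=st(); d=R.T@(np.array([x,y,z])-o["eef_pos"])*1000
    hd=np.degrees(np.arctan2(R[1,0],R[0,0])); t=-((h-hd+180)%360-180); print("tool shift",d.round(1),"turn",t.round(1))
E
python3 -c "
from h import *
go(.634,.052,.17,76)"
```

```text
clock: 1.05
eef_pos: [0.1113, -0.4867, 0.1937]
tool_rot: [0.78, 0.626, 0.0, -0.001]
ft_force: [-0.8, -0.4, -0.2]
grip_width: 0.0851
t 1.05 pos [ 111.3 -486.7  193.7] head 77.45 z [-0.     0.002 -1.   ] j6 0.444 F [-0.8 -0.4 -0.2] M [0.02 0.03 0.02] w 85.1
tool shift [639.3 393.2  24.6] turn 1.4
```

```bash
python3 -m crank '[[[52,32,0,0,0],[52,32,0,0,0],[52,32,0,0,0],[52,32,0,0,0],[52,32,0,0,0],[52,32,0,0,0],[52,32,0,0,0],[52,32,0,0,0],[52,32,0,0,0],[52,32,0,0,0]]]'; python3 -c "
from h import *
go(.634,.052,.17,76)"
```

```text
clock: 2.3
eef_pos: [0.5471, -0.0433, 0.195]
tool_rot: [0.783, 0.622, 0.001, 0.003]
ft_force: [1.9, -1.6, 0.4]
grip_width: 0.0855
t 2.3 pos [547.1 -43.3 195. ] head 76.92 z [ 0.005 -0.003 -1.   ] j6 1.722 F [ 1.9 -1.6  0.4] M [-0.12 -0.02 -0.01] w 85.5
tool shift [112.6  62.9  25.2] turn 0.9
```

```bash
python3 -m crank '[[[40,22,0,0,0],[40,22,0,0.9,0],[32,19,0,0,0],[0,0,0,0,0]]]'; python3 -c "
from h import *
go(.634,.052,.17,76)
c,o=cam('wrist'); cv2.imwrite('pics/w1.png',c['img'])
X=cloud(c); m=(X[...,2]>.09)&(X[...,2]<.115)&(abs(X[...,0]-.63)<.08)&(abs(X[...,1]-.05)<.09); print(cv2.minAreaRect(X[m][:,:2].astype(np.float32)*1000),m.sum(),np.nanmedian(X[m][:,2]))
c,o=cam('top');crop(c,205,130,170,85,4.7,'topc1.png')
"
```

```text
clock: 2.8
eef_pos: [0.6386, 0.0591, 0.1927]
tool_rot: [0.786, 0.618, 0.001, 0.003]
ft_force: [-0.3, -0.7, -0.6]
grip_width: 0.0851
t 2.8 pos [638.6  59.1 192.7] head 76.37 z [ 0.004 -0.003 -1.   ] j6 1.903 F [-0.3 -0.7 -0.6] M [-0.   -0.02 -0.  ] w 85.1
tool shift [-7.9 -2.9 22.7] turn 0.4
((634.0934448242188, 52.951107025146484), (108.6519775390625, 15.95754337310791), 76.6658935546875) 2921 0.10680358398262423
```

View pics/w1.png

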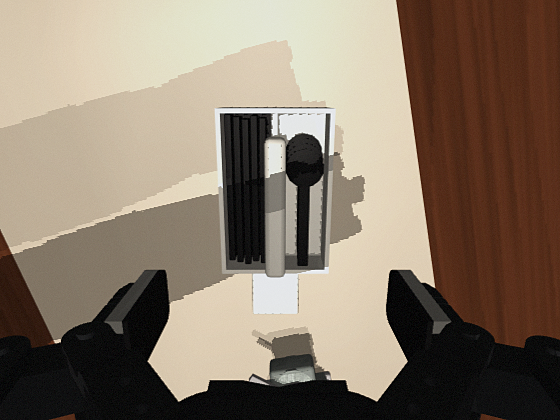

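```bash
python3 -m crank '[[[-2,-2,35,0,0],[-2,-1,35,0,0],[-2,0,30,0,0],[0,0,15,0,0],[0,0,0,0,0]]]'; python3 -c "
from h import *
go(.634,.053,.076,76.5)
c,o=cam('top'); X=cloud(c)
m=(abs(X[...,2]-.062)<.005)&(X[...,1]<-.1)&(X[...,1]>-.26)&(X[...,0]>.5)&(X[...,0]<.7)
print(cv2.minAreaRect(X[m][:,:2].astype(np.float32)*1000),m.sum())
crop(c,300,160,70,55,10,'clampc.png')
cs,o=cam('scene'); X=cloud(cs)
m=(abs(X[...,2]-.062)<.005)&(X[...,1]<-.1)&(X[...,1]>-.26)&(X[...,0]>.5)&(X[...,0]<.7)
print(cv2.minAreaRect(X[m][:,:2].astype(np.float32)*1000),m.sum())
m=(abs(X[...,2]-.108)<.006)&(X[...,1]<-.1)&(X[...,1]>-.26)&(X[...,0]>.5)&(X[...,0]<.7)
print(cv2.minAreaRect(X[m][:,:2].astype(np.float32)*1000),m.sum())
"
```

```text
clock: 3.52
eef_pos: [0.631, 0.0451, 0.0792]
tool_rot: [0.789, 0.614, 0.001, 0.004]
ft_force: [-0.6, -0.2, 0.2]
grip_width: 0.0855
t 3.52 pos [631.   45.1  79.2] head 75.8 z [ 0.007 -0.005 -1.   ] j6 1.893 F [-0.6 -0.2  0.2] M [-0.02  0.02  0.01] w 85.5
tool shift [8.4 0.9 3.2] turn -0.7
((600.8563842773438, -170.4510498046875), (105.0771713256836, 68.27462005615234), 89.9937744140625) 544
((605.1979370117188, -175.51661682128906), (100.9918441772461, 71.87977600097656), 85.85558319091797) 291
((605.183837890625, -159.03192138671875), (26.53164291381836, 68.2554931640625), 36.85887908935547) 138
```

View pics/clampc.png

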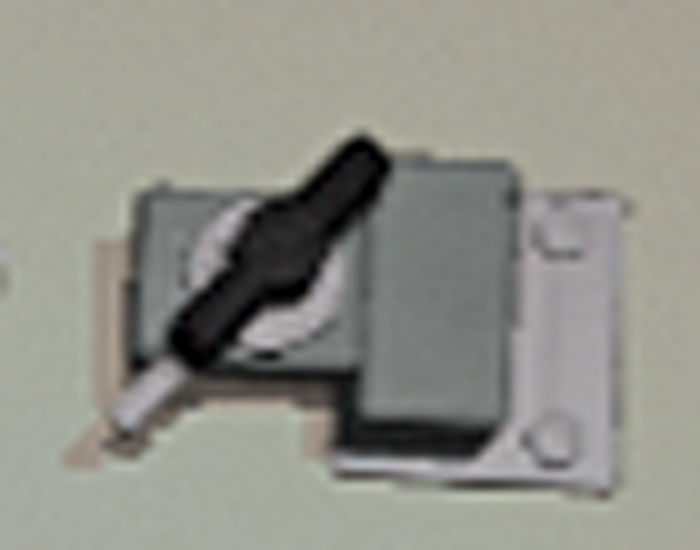

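```bash
python3 -c "
from h import *
c,o=cam('top')
P=lambda x,y,z: ray(c,300+(x+.5)/10-.5,160+(y+.5)/10-.5,z)[:2]
def a(p,q,z,off):
    d=P(*q,z)-P(*p,z); print('heading',(np.degrees(np.arctan2(d[1],d[0]))+off).round(2),'mid',((P(*p,z)+P(*q,z))/2).round(4),'len',np.linalg.norm(d).round(4))
a((143,190),(133,363),.062,90+90); a((517,165),(505,422),.062,180);a((628,205),(612,492),.004,180);a((335,470),(612,492),.004,0);a((145,188),(260,195),.062,0);a((390,158),(517,165),.062,0);a((360,412),(505,422),.062,0)
print(P(280,237,.108),P(372,143,.108),P(188,357,.108),P(275,265,.064))
"
```

```text
heading 355.33 mid [ 0.6059 -0.125 ] len 0.0452
heading 355.33 mid [ 0.6004 -0.2202] len 0.067
heading 354.64 mid [ 0.5966 -0.2581] len 0.0781
heading -95.32 mid [ 0.5611 -0.2178] len 0.0737
heading -94.27 mid [ 0.6278 -0.1421] len 0.0295
heading -93.94 mid [ 0.6349 -0.2067] len 0.0326
heading -94.72 mid [ 0.5685 -0.1991] len 0.037
[ 0.60604984 -0.15626629] [ 0.62948437 -0.17971771] [ 0.5762475  -0.13277563] [ 0.60799147 -0.15988753]
```

```bash
python3 -m crank '[[[8,1,3,-0.7,0],[0,0,0,0,0],[0,0,0,0,255],[0,0,0,0,255],[0,0,0,0,255],[0,0,0,0,255],[0,0,0,0,255],[0,0,0,0,255]]]'; python3 -c "
from h import *
go(.634,.053,.076,76.5)"
```

```text
clock: 4.68
eef_pos: [0.6384, 0.0545, 0.0812]
tool_rot: [0.785, 0.62, 0.005, 0.007]
ft_force: [-0.4, -0.5, 0.3]
grip_width: -0.0001
t 4.67 pos [638.4  54.5  81.2] head 76.63 z [ 0.017 -0.004 -1.   ] j6 1.892 F [-0.4 -0.5  0.3] M [0.   0.02 0.05] w -0.1
tool shift [-2.5 -4.   5.1] turn 0.1
```

```bash
python3 -c "
from h import *
c,o=cam('scene');crop(c,200,180,150,110,5.3,'sc2.png')
c,o=cam('wrist');cv2.imwrite('pics/w2.png',c['img']);st()"
```

```text
t 4.78 pos [638.4  54.5  81.2] head 76.63 z [ 0.017 -0.004 -1.   ] j6 1.892 F [-0.3 -0.3 -0.4] M [-0.05  0.    0.01] w 0.2
```

View pics/sc2.png

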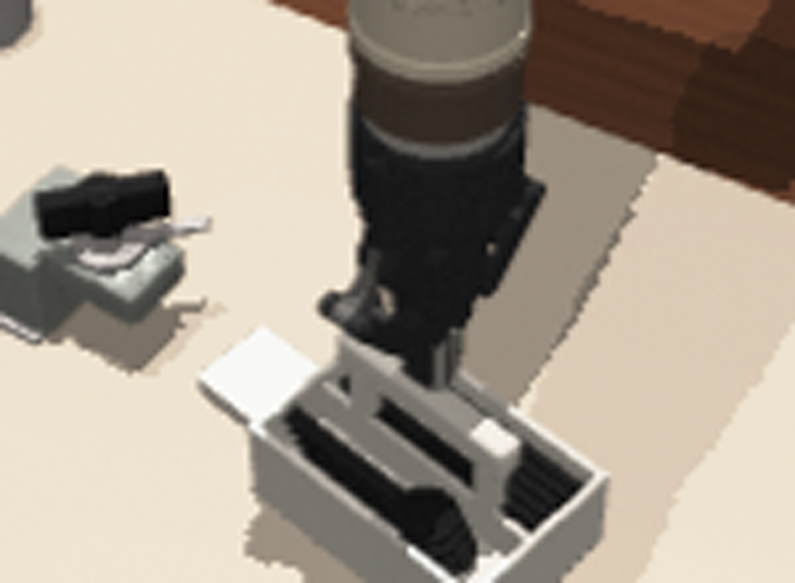

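View pics/w2.png

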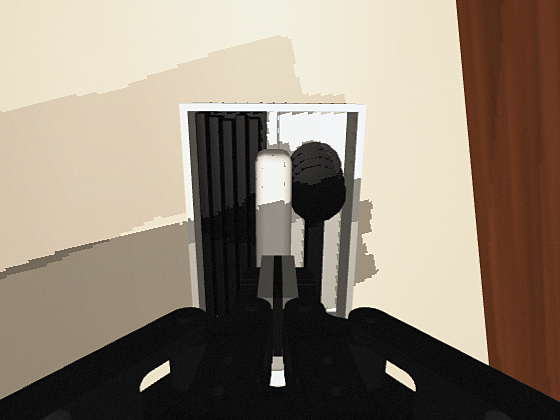

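```bash
python3 -c "
from h import *
np.set_printoptions(linewidth=200,suppress=True)
c,o=cam('wrist'); X=cloud(c)
for v in range(200,400,15): print(v,[(int(X[v,u,0]*1000),int(X[v,u,1]*1000),int(X[v,u,2]*1000)) if X[v,u,2]==X[v,u,2] else 0 for u in (255,265,275,280,285,295,305)])
crop(c,180,220,200,180,4,'w2c.png')
c,o=cam('top');crop(c,190,100,190,120,4.2,'t2.png')"
```

```text
200 [(628, 72, 46), (638, 87, 108), (643, 85, 106), (645, 85, 108), (647, 85, 107), (651, 69, 53), (657, 67, 52)]
215 [(625, 63, 46), (637, 80, 106), (641, 79, 107), (643, 78, 107), (645, 78, 106), (649, 51, 26), (655, 58, 51)]
230 [(623, 54, 46), (635, 73, 106), (639, 72, 107), (642, 72, 107), (644, 71, 107), (647, 40, 25), (653, 43, 36)]
245 [(621, 45, 46), (633, 66, 107), (638, 65, 107), (640, 65, 107), (642, 64, 107), (644, 30, 25), (651, 34, 38)]
260 [(618, 35, 46), (634, 68, 127), (638, 67, 127), (640, 67, 127), (642, 66, 127), (642, 19, 24), (649, 24, 39)]
275 [(630, 65, 133), (634, 68, 141), (638, 67, 141), (639, 67, 140), (641, 67, 141), (645, 66, 141), (648, 61, 133)]
290 [(630, 65, 143), (634, 68, 150), (638, 67, 151), (639, 67, 151), (641, 66, 151), (644, 66, 152), (647, 61, 145)]
305 [(632, 71, 165), (635, 69, 162), (637, 65, 156), (638, 64, 156), (641, 68, 163), (644, 66, 162), (647, 68, 165)]
320 [(632, 69, 170), (635, 69, 170), (636, 59, 155), (637, 59, 156), (640, 65, 167), (643, 67, 171), (646, 68, 173)]
335 [(633, 70, 178), (635, 69, 177), (634, 54, 156), (636, 54, 157), (639, 60, 166), (643, 66, 176), (646, 71, 184)]
350 [(634, 75, 191), (634, 65, 178), (633, 48, 156), (635, 48, 156), (638, 55, 166), (643, 69, 186), (645, 72, 190)]
365 [(634, 74, 194), (631, 52, 167), (623, 3, 106), (625, 2, 107), (636, 50, 167), (642, 66, 187), (645, 71, 195)]
380 [(634, 71, 196), (630, 50, 171), (603, -83, 14), (607, -83, 15), (635, 45, 167), (641, 63, 188), (644, 71, 199)]
395 [(633, 68, 196), (635, 69, 198), (637, 67, 197), (638, 68, 197), (639, 66, 196), (641, 66, 197), (644, 70, 201)]
```

View pics/w2c.png

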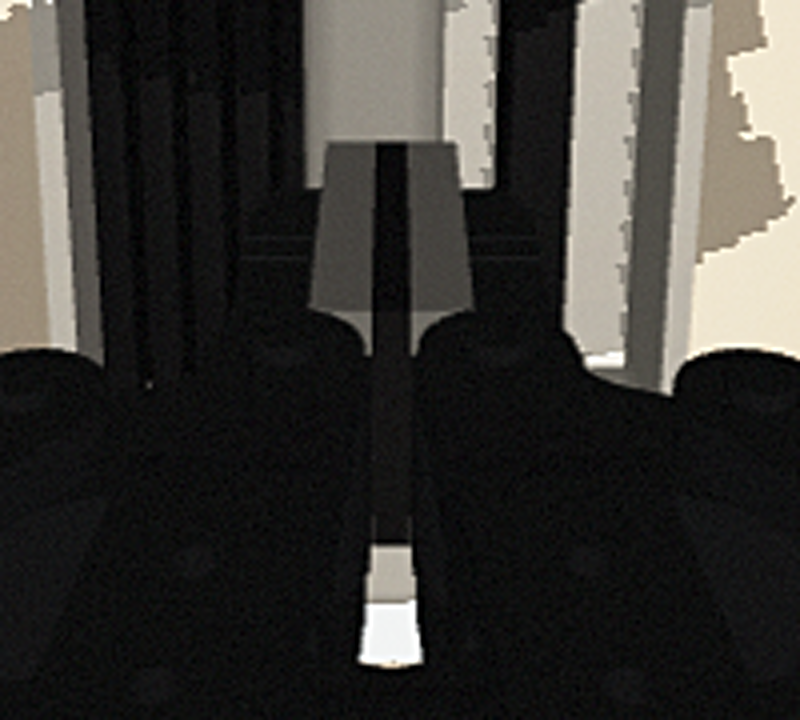

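View pics/t2.png

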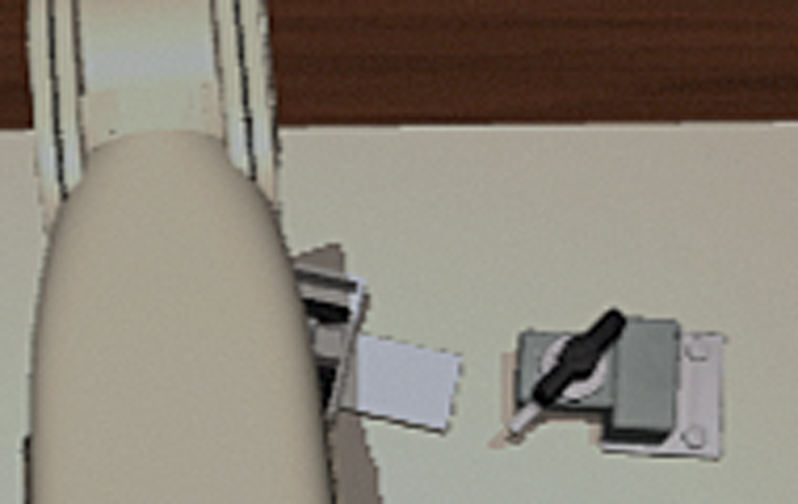

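```bash
python3 -c "
from h import *
c,o=cam('scene'); X=cloud(c)
for v in range(232,264,2): print(v,[tuple((X[v,u]*1000).round().astype(int)) if X[v,u,2]==X[v,u,2] else 0 for u in (276,280,283,286,290)])
print(proj(c,[.638,.0545,.081]),proj(c,[.638,.0545,.12]))
crop(c,255,215,60,50,13,'sc2z.png')
"
```

```text
232 [(np.int64(667), np.int64(59), np.int64(219)), (np.int64(655), np.int64(63), np.int64(210)), (np.int64(656), np.int64(71), np.int64(215)), (np.int64(633), np.int64(66), np.int64(190)), (np.int64(628), np.int64(74), np.int64(190))]
234 [(np.int64(667), np.int64(59), np.int64(212)), (np.int64(654), np.int64(62), np.int64(201)), (np.int64(651), np.int64(68), np.int64(202)), (np.int64(636), np.int64(68), np.int64(188)), (np.int64(618), np.int64(69), np.int64(171))]
236 [(np.int64(651), np.int64(49), np.int64(184)), (np.int64(653), np.int64(61), np.int64(193)), (np.int64(652), np.int64(69), np.int64(197)), (np.int64(635), np.int64(68), np.int64(180)), (np.int64(493), np.int64(4), np.int64(3))]
238 [(np.int64(647), np.int64(47), np.int64(172)), (np.int64(653), np.int64(61), np.int64(186)), (np.int64(653), np.int64(69), np.int64(190)), (np.int64(634), np.int64(67), np.int64(171)), (np.int64(499), np.int64(7), np.int64(2))]
240 [(np.int64(652), np.int64(50), np.int64(171)), (np.int64(653), np.int64(61), np.int64(179)), (np.int64(645), np.int64(65), np.int64(173)), (np.int64(637), np.int6
[... 1981 characters left out ...]
np.int64(644), np.int64(57), np.int64(99)), (np.int64(644), np.int64(65), np.int64(103)), (np.int64(643), np.int64(73), np.int64(107)), (np.int64(639), np.int64(82), np.int64(109))]
260 [(np.int64(620), np.int64(31), np.int64(47)), (np.int64(643), np.int64(56), np.int64(88)), (np.int64(644), np.int64(65), np.int64(96)), (np.int64(646), np.int64(75), np.int64(104)), (np.int64(644), np.int64(85), np.int64(108))]
262 [(np.int64(622), np.int64(31), np.int64(41)), (np.int64(620), np.int64(43), np.int64(46)), (np.int64(645), np.int64(66), np.int64(89)), (np.int64(647), np.int64(75), np.int64(97)), (np.int64(648), np.int64(87), np.int64(106))]
[280.54616794 260.26844677] [280.56766547 250.54760659]
```

View pics/sc2z.png

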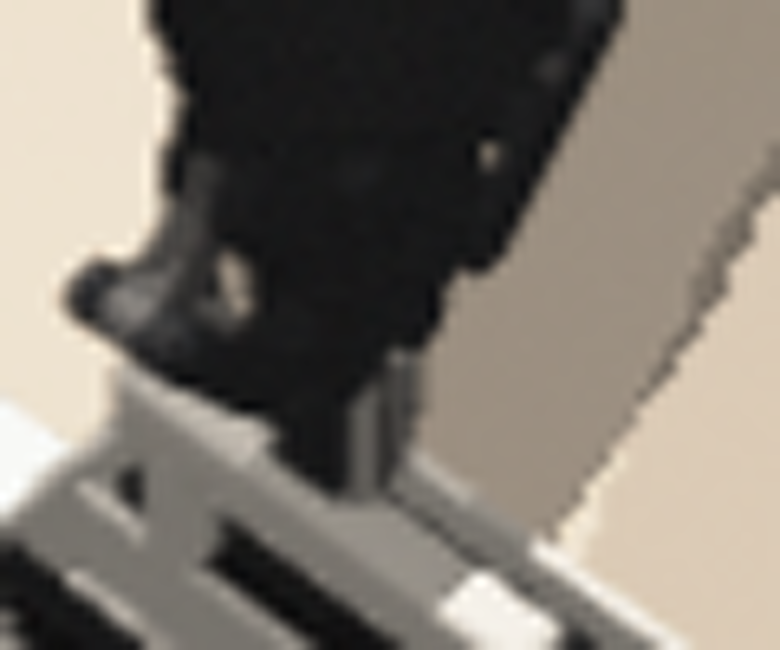

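The fingers shut on nothing. Wrist and scene depth both put the shut fingertips about 40 mm above the reported TCP, just over the handle's top (107 mm). I'll open them and measure where the tips are in the tool frame.

```bash
python3 -m crank '[[[0,0,0,0,0],[0,0,0,0,0],[0,0,0,0,0],[0,0,0,0,0],[0,0,0,0,0]]]'; python3 -c "
from h import *
st()
c,o=cam('wrist'); cv2.imwrite('pics/w3.png',c['img'])
R=Ro.from_quat(o['tool_rot']).as_matrix()
X=(cloud(c)-o['eef_pos'])@R*1000
for v in (260,265,270,280,300,330):
  for u in list(range(130,180,8))+list(range(380,430,8)):
    if c['depth'][v,u]<.22: print(v,u,X[v,u].round().astype(int),end=' ')
  print()
m=(c['depth']>0)&(c['depth']<.2)&(abs(X[...,0])<30)&(abs(X[...,1])<65)
print('max tool z of fingers',np.percentile(X[m][:,2],[90,98,99.5,100]),m.sum())
"
```

```text
clock: 5.55
eef_pos: [0.6384, 0.0546, 0.0812]
tool_rot: [0.785, 0.62, 0.005, 0.007]
ft_force: [-0.2, 0.3, 0.8]
grip_width: 0.0852
t 5.55 pos [638.4  54.6  81.2] head 76.64 z [ 0.017 -0.004 -1.   ] j6 1.892 F [-0.2  0.3  0.8] M [-0.02 -0.   -0.01] w 85.2


270 146 [ 13 -49 -57] 270 154 [ 13 -47 -56] 270 162 [ 13 -44 -56] 270 396 [ 13  43 -55] 270 404 [ 14  45 -57] 
280 138 [ 13 -50 -64] 280 146 [ 13 -47 -64] 280 154 [ 13 -44 -64] 280 162 [  9 -44 -56] 280 388 [  6  42 -51] 280 396 [ 11  41 -60] 280 404 [ 12  43 -62] 280 412 [ 13  46 -64] 
300 130 [ 13 -47 -77] 300 138 [ 13 -45 -77] 300 146 [ 11 -44 -74] 300 154 [  7 -44 -67] 300 162 [  2 -44 -58] 300 388 [ -1  41 -53] 300 396 [  4  41 -62] 300 404 [  8  42 -68] 300 412 [ 12  41 -76] 300 420 [ 13  43 -78] 300 428 [ 12  46 -76] 
330 130 [ 10 -44 -88] 330 138 [  5 -44 -82] 330 146 [  1 -44 -76] 330 154 [ -3 -44 -70] 330 162 [ -9 -44 -62] 330 396 [ -7  42 -64] 330 404 [ -1  41 -73] 330 412 [  3  41 -78] 330 420 [  7  41 -85] 330 428 [ 10  42 -89] 
max tool z of fingers [-55.0750382  -24.89324139 -23.23081881 -20.76594154] 44315
```

View pics/w3.png

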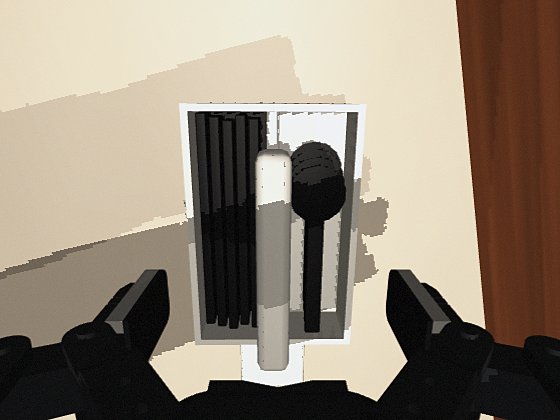

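```bash
python3 -m crank '[[[-2,-3,20,0,0],[0,0,15,0,0],[0,0,11,0,0],[0,0,0,0,0]]]'; python3 -c "
from h import *
st()
c,o=cam('scene');crop(c,215,185,120,90,6.5,'sc4.png')"
```

```text
clock: 6.1
eef_pos: [0.6365, 0.0532, 0.0339]
tool_rot: [0.785, 0.62, 0.006, 0.007]
ft_force: [-0.2, -0.1, 0.6]
grip_width: 0.0852
t 6.1 pos [636.5  53.2  33.9] head 76.64 z [ 0.018 -0.004 -1.   ] j6 1.89 F [-0.2 -0.1  0.6] M [-0.01  0.01  0.01] w 85.2
```

View pics/sc4.png

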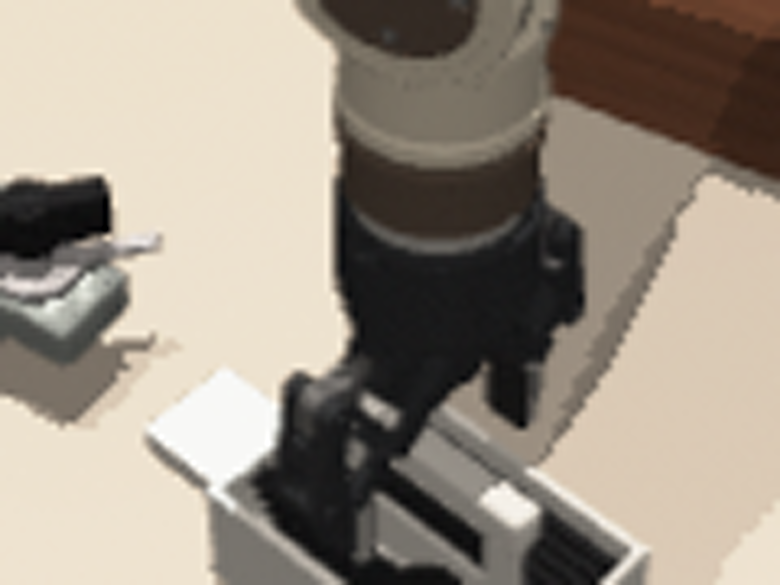

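Now the fingers straddle the handle, one on each side, above the rim and without contact. Closing.

```bash
python3 -m crank '[[[0,0,0,0,255],[0,0,0,0,255],[0,0,0,0,255],[0,0,0,0,255],[0,0,0,0,255],[0,0,0,0,255]]]'; python3 -c "
from h import *
st()
c,o=cam('wrist'); cv2.imwrite('pics/w5.png',c['img'])
X=cloud(c); m=(X[...,2]>.1)&(X[...,2]<.115)&(abs(X[...,0]-.63)<.08)&(abs(X[...,1]-.05)<.09)
for v in range(170,300,15):
  q=X[v][m[v]]; print(v,len(q),q.mean(0).round(4) if len(q) else '')
"
```

```text
clock: 6.9
eef_pos: [0.6383, 0.0537, 0.0363]
tool_rot: [0.784, 0.62, 0.008, 0.008]
ft_force: [0.6, 0.1, -1.3]
grip_width: 0.015
t 6.9 pos [638.3  53.7  36.3] head 76.65 z [ 0.022 -0.003 -1.   ] j6 1.89 F [ 0.6  0.1 -1.3] M [ 0.02  0.07 -0.02] w 15.0
170 42 [0.6477 0.105  0.1035]
185 50 [0.6468 0.1011 0.107 ]
200 50 [0.6456 0.0965 0.1069]
215 50 [0.6445 0.0918 0.1068]
230 49 [0.6435 0.087  0.1069]
245 46 [0.6425 0.0821 0.107 ]
260 48 [0.641  0.0771 0.107 ]
275 48 [0.6398 0.0718 0.1068]
290 97 [0.6399 0.0658 0.1062]
```

View pics/w5.png

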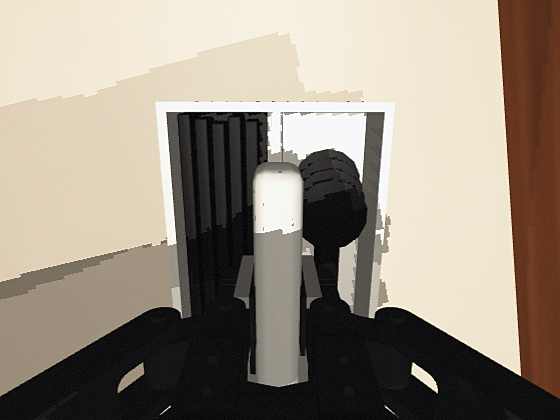

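```bash
python3 -m crank '[[[-9,-3,0,-3,255],[-9,-3,0,-3,255],[-10,-4,0,-2.7,255],[0,0,0,0,255]]]'; python3 -c "
from h import *
go(.6228,.0286,.0363,85.3)
c,o=cam('top'); crop(c,205,145,170,75,4.7,'t6.png')
"
```

```text
clock: 7.45
eef_pos: [0.6235, 0.0296, 0.0363]
tool_rot: [0.733, 0.68, 0.009, 0.007]
ft_force: [0.1, -1.9, -1.0]
grip_width: 0.0157
t 7.45 pos [623.5  29.6  36.3] head 85.68 z [ 0.023  0.001 -1.   ] j6 1.694 F [ 0.1 -1.9 -1. ] M [-0.33  0.23  0.05] w 15.7
tool shift [-1.1 -0.6  0. ] turn 0.4
```

View pics/t6.png

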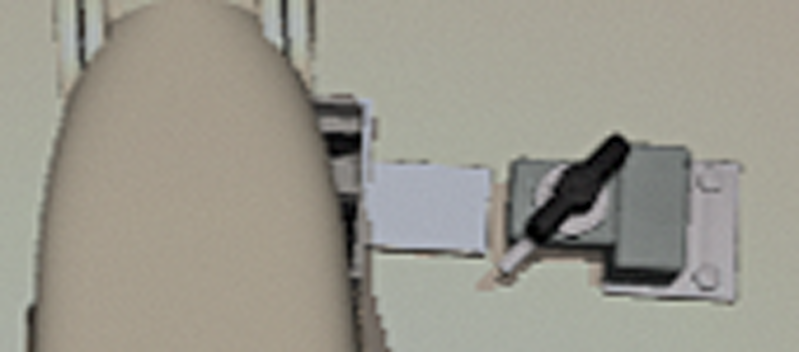

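The tongue is now nearly parallel to the clamp and just in front of the jaw. Its end edge runs from (491,167) to (487,254) in the crop. Working out the remaining offset:

```bash
python3 -c "
from h import *
c,o=cam('top')
P=lambda x,y,z: ray(c,205+(x+.5)/4.7-.5,145+(y+.5)/4.7-.5,z)[:2]
a,b=P(491,167,.014),P(487,254,.014); e,f=P(378,162,.014),P(375,246,.014)
hd=lambda d: np.degrees(np.arctan2(d[1],d[0]))
print(a,b,(a+b)/2,'w',np.linalg.norm(a-b),'headings',hd(a-e),hd(b-f),hd(b-a)+90)
th=np.radians(-94.7); X=np.array([np.cos(th),np.sin(th)]);Y=np.array([-X[1],X[0]])
S=np.array([.6035,-.157])+.025*X; print('tip in stop frame',((a+b)/2-S)@X,((a+b)/2-S)@Y)
# pure-pixel: color mask of tongue
img=c['img']; R=img[145:220,205:375].astype(int)
m=((R.min(2)>165)&(R[...,0]>=R[...,2]-3)).astype(np.uint8); m[:,:82]=0;m[:,102:]=0
n,l,s,ce=cv2.connectedComponentsWithStats(m); print(s)
"
```

```text
[ 0.63477317 -0.11834172] [ 0.58487676 -0.11491063] [ 0.60982497 -0.11662617] w 0.050014240222234455 headings -93.29603362257585 -94.86503090688586 266.0662876718585
tip in stop frame -0.065756322678012 0.0029955295267642163
[[    0     0   170    75 12392]
 [   82    35    20    18   352]
 [   82    66     1     2     2]
 [   83    72     1     2     2]
 [   85    73     1     1     1]
 [   89    74     1     1     1]]
```

```bash
python3 -m crank '[[[-10,-1,0,0.3,255],[-10,-1,0,0,255],[-10,-1,0,0,255],[-10,0,0,0,255],[-10,0,0,0,255],[-6,0,0,0,255],[0,0,0,0,255]]]'; python3 -c "
from h import *
st()
c,o=cam('top'); crop(c,205,145,170,75,4.7,'t7.png')
c,o=cam('scene'); crop(c,180,180,130,100,6,'s7.png')
"
```

```text
clock: 8.43
eef_pos: [0.617, -0.0279, 0.0365]
tool_rot: [0.735, 0.678, 0.01, 0.007]
ft_force: [0.7, -0.2, 0.3]
grip_width: 0.0151
t 8.43 pos [617.  -27.9  36.5] head 85.34 z [ 0.025  0.004 -1.   ] j6 1.604 F [ 0.7 -0.2  0.3] M [ 0.12  0.09 -0.03] w 15.1
```

View pics/t7.png

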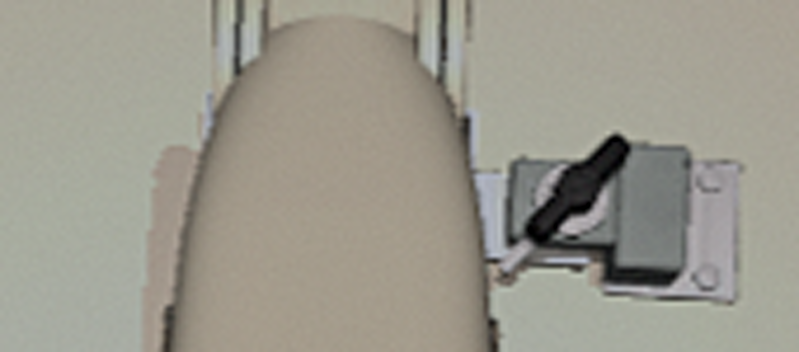

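View pics/s7.png

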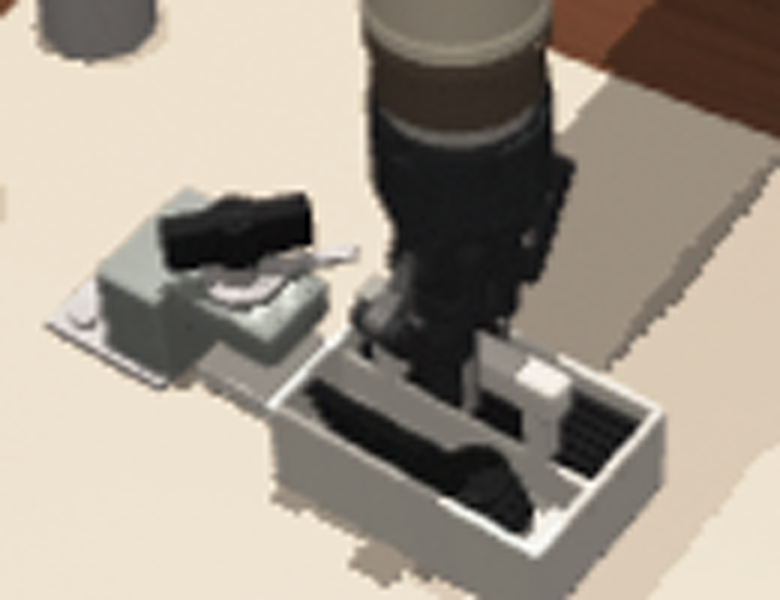

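```bash
python3 -m crank '[[[-4,0,0,0,255],[-3,0,0,0,255],[-2,0,0,0,255]]]'; python3 -c "
from h import *
st()"
```

```text
clock: 8.9
eef_pos: [0.6164, -0.0355, 0.0365]
tool_rot: [0.734, 0.679, 0.011, 0.007]
ft_force: [-0.2, 2.4, 0.6]
grip_width: 0.0152
t 8.9 pos [616.4 -35.5  36.5] head 85.47 z [ 0.025  0.005 -1.   ] j6 1.589 F [-0.2  2.4  0.6] M [ 0.31  0.06 -0.03] w 15.2
```

```bash
python3 -m crank '[[[-3,0,0,0,255],[-3,0,0,0,255]]]'; python3 -c "
from h import *
st()"; python3 -m crank '[[[-2,0,0,0,255],[-2,0,0,0,255]]]'; python3 -c "
from h import *
st()"
```

```text
clock: 9.15
eef_pos: [0.6161, -0.0357, 0.0377]
tool_rot: [0.733, 0.68, 0.015, 0.003]
ft_force: [-1.1, 9.5, 4.0]
grip_width: 0.0153
t 9.15 pos [616.1 -35.7  37.7] head 85.69 z [ 0.026  0.016 -1.   ] j6 1.579 F [-1.1  9.5  4. ] M [ 1.54  0.42 -0.1 ] w 15.3
clock: 9.4
eef_pos: [0.6155, -0.0358, 0.0385]
tool_rot: [0.732, 0.681, 0.017, 0.001]
ft_force: [-1.0, 5.7, 3.0]
grip_width: 0.0152
t 9.4 pos [615.5 -35.8  38.5] head 85.87 z [ 0.026  0.022 -0.999] j6 1.572 F [-1.   5.7  3. ] M [ 0.99  0.31 -0.09] w 15.2
```

```bash
python3 -m crank '[[[0,0,0,0,0],[0,0,0,0,0],[0,0,0,0,0],[0,0,0,0,0],[0,0,0,0,0]]]'; python3 -m crank '[[[0,0,-30,0,0],[0,0,-40,0,0],[0,0,-40,0,0],[0,0,0,0,0]]]'; python3 -c "
from h import *
st()
c,o=cam('wrist'); cv2.imwrite('pics/w8.png',c['img'])
X=cloud(c); m=(X[...,2]>.09)&(X[...,2]<.115)&(abs(X[...,0]-.61)<.06)&(X[...,1]>-.105)&(X[...,1]<.05); r=cv2.minAreaRect(X[m][:,:2].astype(np.float32)*1000);print(r,m.sum())
c,o=cam('scene'); crop(c,180,180,130,100,6,'s8.png')
"
```

```text
clock: 10.02
eef_pos: [0.6156, -0.038, 0.0384]
tool_rot: [0.733, 0.681, 0.016, 0.002]
ft_force: [0.2, -0.1, -0.7]
grip_width: 0.0858
clock: 10.52
eef_pos: [0.612, -0.0405, 0.1502]
tool_rot: [0.733, 0.68, 0.015, 0.001]
ft_force: [0.7, -0.3, -0.4]
grip_width: 0.0849
t 10.53 pos [612.  -40.5 150.2] head 85.77 z [ 0.023  0.018 -1.   ] j6 1.568 F [ 0.7 -0.3 -0.4] M [-0.    0.05  0.03] w 84.9
((613.5606079101562, -37.19085693359375), (109.12261199951172, 15.764890670776367), 85.34676361083984) 4068
```

View pics/w8.png

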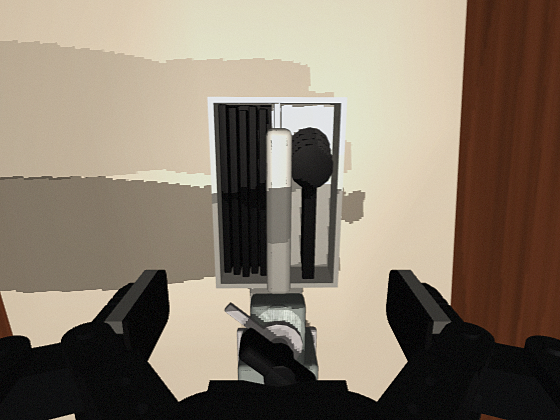

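View pics/s8.png

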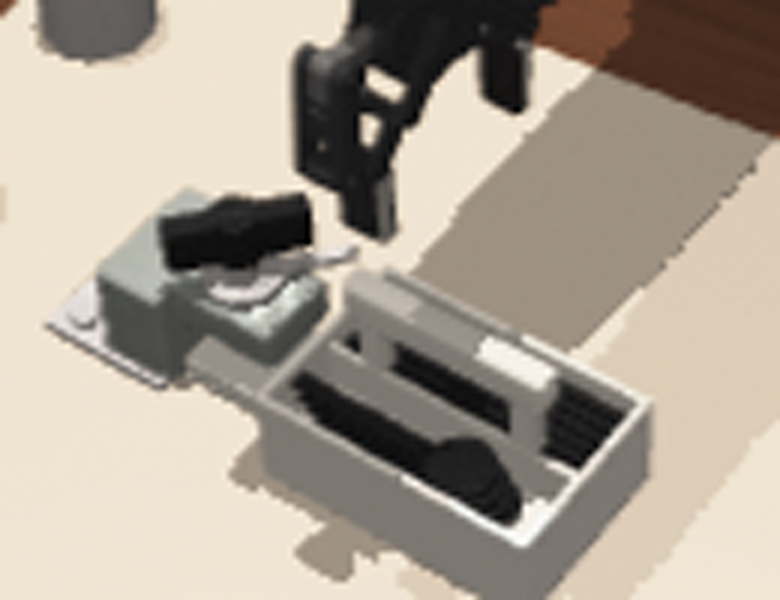

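```bash
python3 -m crank '[[[0,0,0,-10.4,0],[0,0,0,-10.4,0],[0,0,0,-10.4,0],[0,0,0,-10.4,0],[0,0,0,-10.4,0],[-24,-30,0,0,0],[-24,-30,0,0,0],[-24,-30,0,0,0],[0,0,0,0,0]]]'; python3 -c "
from h import *
go(.605,-.156,.15,138)
c,o=cam('wrist'); cv2.imwrite('pics/w9.png',c['img'])
X=cloud(c); m=(X[...,2]>.1)&(X[...,2]<.115)&(abs(X[...,0]-.604)<.05)&(abs(X[...,1]+.157)<.05);v,u=np.where(m); r=cv2.minAreaRect(X[m][:,:2].astype(np.float32)*1000);print(r,m.sum(),u.min(),u.max(),v.min(),v.max())
"
```

```text
clock: 11.75
eef_pos: [0.5946, -0.1559, 0.1245]
tool_rot: [0.345, 0.939, 0.008, -0.012]
ft_force: [-0.6, 0.4, -1.0]
grip_width: 0.0853
t 11.75 pos [ 594.6 -155.9  124.5] head 139.66 z [-0.017  0.023 -1.   ] j6 0.438 F [-0.6  0.4 -1. ] M [ 0.04 -0.02  0.04] w 85.3
tool shift [ -7.3   6.8 -25.7] turn 1.7
((604.4254150390625, -156.92343139648438), (23.465293884277344, 68.85748291015625), 35.22626495361328) 3154 264 305 188 303
```

View pics/w9.png

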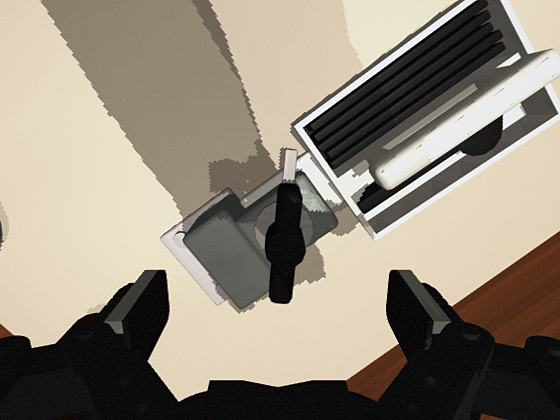

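```bash
python3 -c "
from h import *
c,o=cam('wrist')
g=c['img'].max(2); m=((g<45)).astype(np.uint8); m[:170]=0;m[310:]=0;m[:,:250]=0;m[:,320:]=0
n,l,s,ce=cv2.connectedComponentsWithStats(m); k=1+s[1:,4].argmax(); v,u=np.where(l==k); print(s[k],cv2.minAreaRect(np.stack([u,v],1).astype(np.float32)))
a,b=ray(c,289,187,.108),ray(c,281,302,.108); r=ray(c,290,150,.072); 
for p in(a,b,(a+b)/2,r):print(p.round(4))
hd=lambda d: np.degrees(np.arctan2(d[1],d[0])); print(hd(a-b),hd(r[:2]-[.6044,-.157]),np.linalg.norm(a-b))
"
```

```text
[ 250  185   54  121 3435] ((282.6924743652344, 244.772216796875), (118.8071060180664, 50.42542266845703), 79.18611907958984)
[ 0.5778 -0.1304  0.108 ]
[ 0.6282 -0.1786  0.108 ]
[ 0.603  -0.1545  0.108 ]
[ 0.5664 -0.1183  0.072 ]
136.2934727904804 134.471229796796 0.06970872405439944
```

```bash
python3 -c "
from h import *
go(.6035,-.1545,.044,136)"
```

```text
t 11.85 pos [ 594.9 -153.5  124.8] head 139.83 z [-0.016  0.024 -1.   ] j6 0.438 F [-0.4  0.4 -0.5] M [ 0.01 -0.02 -0.02] w 84.8
tool shift [-9.5  4.2 80.6] turn 3.8
```

```bash
python3 -m crank '[[[-9,4,0,3.8,0],[0,0,15,0,0],[0,0,20,0,0],[0,0,0,0,0]]]'; python3 -c "
from h import *
go(.6035,-.1545,.044,136)"
```

```text
clock: 12.35
eef_pos: [0.6016, -0.1501, 0.0848]
tool_rot: [0.371, 0.928, 0.008, -0.015]
ft_force: [-0.7, 0.0, -0.0]
grip_width: 0.0855
t 12.35 pos [ 601.6 -150.1   84.8] head 136.4 z [-0.022  0.026 -0.999] j6 0.505 F [-0.7  0.  -0. ] M [-0.02 -0.02 -0.06] w 85.5
tool shift [-5.9 -2.  40.6] turn 0.4
```

```bash
python3 -m crank '[[[-5,-2,0,0.4,0],[0,0,20,0,0],[0,0,18,0,0],[0,0,0,0,0]]]'; python3 -c "
from h import *
go(.6035,-.1545,.044,136)
c,o=cam('wrist'); cv2.imwrite('pics/w10.png',c['img'])
c,o=cam('scene'); crop(c,170,160,130,100,6,'s10.png')"
```

```text
clock: 12.85
eef_pos: [0.6047, -0.1538, 0.0481]
tool_rot: [0.374, 0.927, 0.008, -0.013]
ft_force: [0.2, 0.1, -0.9]
grip_width: 0.0857
t 12.85 pos [ 604.7 -153.8   48.1] head 136.13 z [-0.019  0.025 -1.   ] j6 0.506 F [ 0.2  0.1 -0.9] M [-0.04 -0.02 -0.01] w 85.7
tool shift [ 0.3 -1.3  4.1] turn 0.1
```

View pics/w10.png

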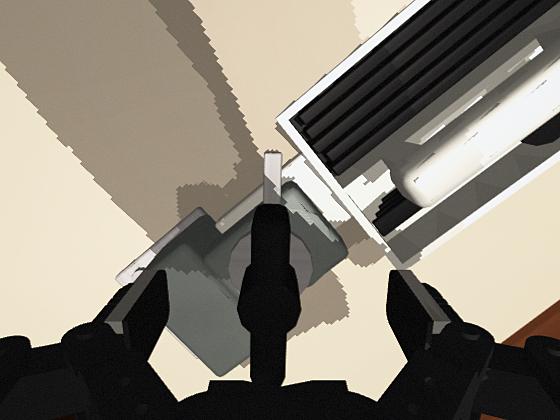

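View pics/s10.png

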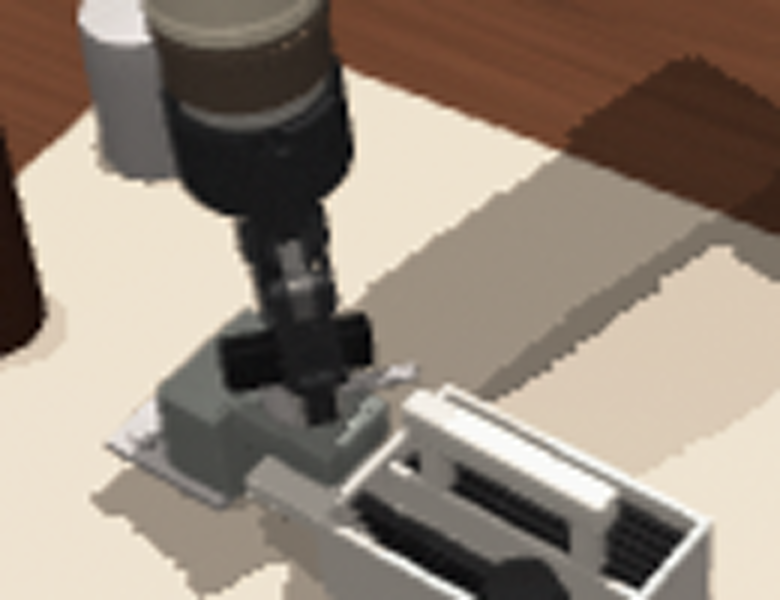

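```bash
python3 -m crank '[[[0,-1.3,3,0,0],[0,0,0,0,0],[0,0,0,0,255],[0,0,0,0,255],[0,0,0,0,255],[0,0,0,0,255],[0,0,0,0,255],[0,0,0,0,255]]]'; python3 -c "
from h import *
st()
c,o=cam('wrist'); cv2.imwrite('pics/w11.png',c['img'])"
```

```text
clock: 13.95
eef_pos: [0.6047, -0.1585, 0.0501]
tool_rot: [0.374, 0.927, 0.005, -0.01]
ft_force: [0.1, -0.2, -0.2]
grip_width: 0.0127
t 13.95 pos [ 604.7 -158.5   50.1] head 136.03 z [-0.015  0.018 -1.   ] j6 0.504 F [ 0.1 -0.2 -0.2] M [-0.02 -0.04  0.09] w 12.7
```

View pics/w11.png

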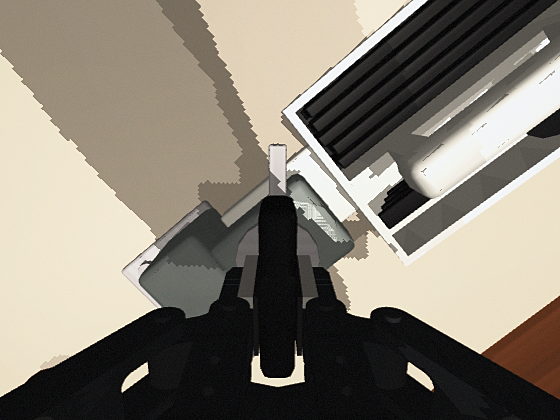

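```bash
python3 -m crank '[[[0,0,0,8,255],[0,0,0,8,255],[0,0,0,8,255]]]'; python3 -c "
from h import *
st()"; python3 -m crank '[[[0,0,0,8,255],[0,0,0,8,255],[0,0,0,8,255]]]'; python3 -c "
from h import *
st()
c,o=cam('wrist'); cv2.imwrite('pics/w12.png',c['img'])"
```

```text
clock: 14.38
eef_pos: [0.6051, -0.1582, 0.0501]
tool_rot: [0.564, 0.826, 0.003, -0.011]
ft_force: [-1.9, -0.7, 0.8]
grip_width: 0.013
t 14.38 pos [ 605.1 -158.2   50.1] head 111.31 z [-0.014  0.018 -1.   ] j6 0.936 F [-1.9 -0.7  0.8] M [ 0.03 -0.19  0.18] w 13.0
clock: 14.75
eef_pos: [0.6055, -0.1582, 0.0501]
tool_rot: [0.728, 0.685, 0.001, -0.011]
ft_force: [-1.8, -1.2, 0.6]
grip_width: 0.0127
t 14.75 pos [ 605.5 -158.2   50.1] head 86.51 z [-0.013  0.018 -1.   ] j6 1.368 F [-1.8 -1.2  0.6] M [-0.04 -0.33  0.11] w 12.7
```

View pics/w12.png

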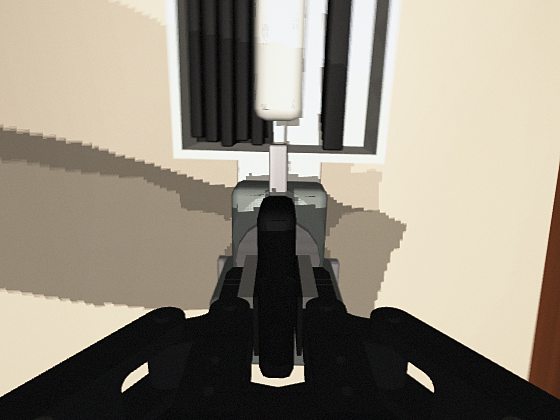

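```bash
cat >> h.py <<'E'
def rib(name):
    o,R=st(); c,_=cam("wrist"); crop(c,215,125,120,100,6,name)
    im=c["img"].astype(int); 
    w=[np.mean(np.where(im[v,245:310].max(1)<45)[0])+245 for v in (210,220,230)]
    print("wing u",np.round(w,1))
    for v in (152,160,170,180):
        b=im[v,240:320].min(1); print(v,b[::3])
E
python3 -m crank '[[[0,0,0,7,255],[0,0,0,7,255],[0,0,0,7,255]]]'; python3 -c "
from h import *
rib('r1.png')"
```

```text
clock: 15.18
eef_pos: [0.6058, -0.1584, 0.0501]
tool_rot: [0.843, 0.537, -0.0, -0.011]
ft_force: [-3.5, -0.9, 0.4]
grip_width: 0.013
t 15.18 pos [ 605.8 -158.4   50.1] head 65.02 z [-0.012  0.018 -1.   ] j6 1.743 F [-3.5 -0.9  0.4] M [-0.17 -0.5   0.14] w 13.0
wing u [276.5 276.  276. ]
152 [242 245  89  80  79  79 160 255 245 248 192 221 212 211 207 210 140 164
 214 164 184 188 187 184 185 187 189]
160 [252 244 243 243 242 242 242 243 243 246 188 217 210 207 208 199 139 174
 243 204 115 186 185 187 184 186 185]
170 [241 241 240 241 241 242 241 242 241 246 185 212 204 207 204 194 141 139
 140 136 125  86 188 184 185 187 184]
180 [241 241 240 245 255 132 131 141 147  86 195 209 202 202 199 192  75  98
 108 109  49 131  82  94  99  96  95]
```

View pics/r1.png

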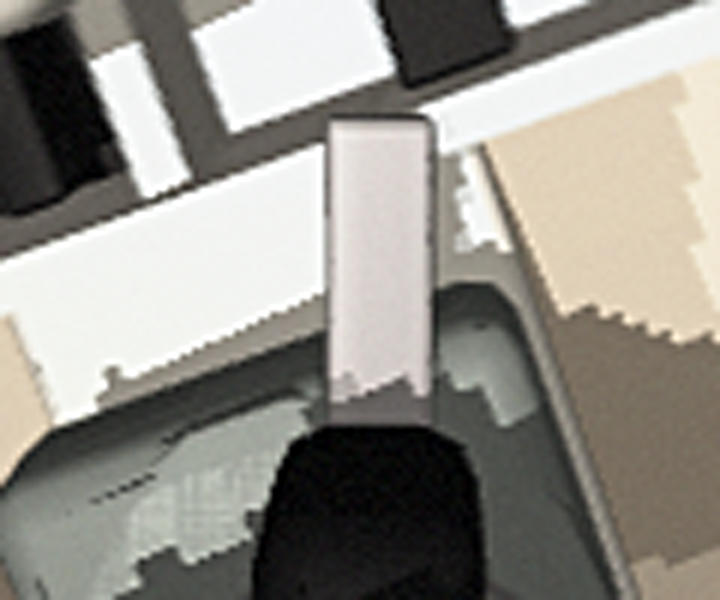

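```bash
for i in 1; do python3 -m crank '[[[0,0,0,7,255],[0,0,0,7,255]]]'; done; python3 -c "
from h import *
st()"; python3 -m crank '[[[0,0,0,6,255],[0,0,0,6,255]]]'; python3 -c "
from h import *
rib('r2.png')"
```

```text
clock: 15.48
eef_pos: [0.6057, -0.1586, 0.05]
tool_rot: [0.903, 0.429, -0.002, -0.011]
ft_force: [-3.0, 0.6, 0.6]
grip_width: 0.0127
t 15.47 pos [ 605.7 -158.6   50. ] head 50.84 z [-0.012  0.018 -1.   ] j6 1.991 F [-3.   0.6  0.6] M [-0.37 -0.36  0.08] w 12.7
clock: 15.72
eef_pos: [0.6058, -0.1588, 0.05]
tool_rot: [0.943, 0.333, -0.003, -0.01]
ft_force: [-3.4, -1.2, 0.4]
grip_width: 0.0127
t 15.72 pos [ 605.8 -158.8   50. ] head 38.87 z [-0.012  0.017 -1.   ] j6 2.2 F [-3.4 -1.2  0.4] M [-0.34 -0.45  0.07] w 12.7
wing u [277.4 276.  276. ]
152 [242 248 129 234 244 243 239 176  78 107 203 222 213 211 208 210  93  93
 124 184 182 180 188 213 212 212 212]
160 [132 255 243 243 243 244 242 243 243 238 193 221 214 206 202 205  99  95
 198 181 181 180 182 182 120 108 125]
170 [242 242 242 243 243 242 247 136 128 140 193 218 209 207 203 199  95  95
  96  97  94  94  94  88  93  93  95]
180 [241 241 245 127  38  69 101 115 105  73 201 213 204 204 200 190 136 104
  80  96  95  93  95  94  92  95  98]
```

View pics/r2.png

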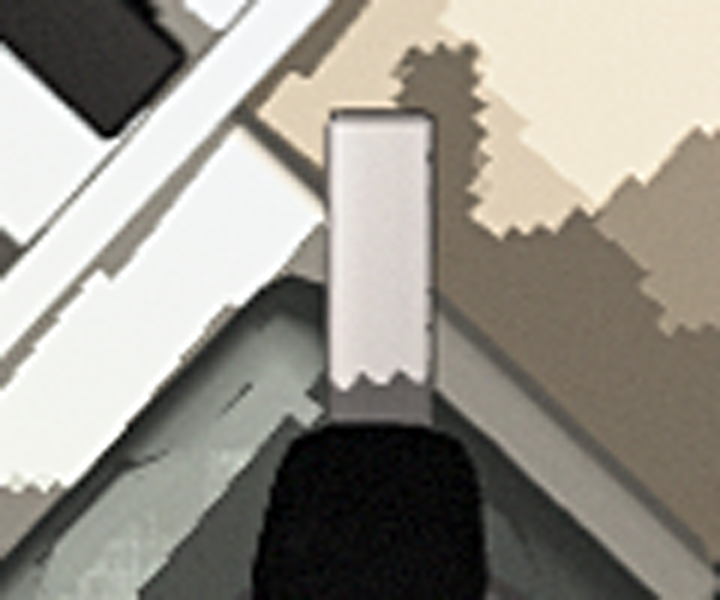

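```bash
python3 -m crank '[[[0,0,0,6,255],[0,0,0,6,255],[0,0,0,6,255]]]'; python3 -c "
from h import *
rib('r3.png')"
```

```text
clock: 16.15
eef_pos: [0.6057, -0.1589, 0.05]
tool_rot: [0.983, 0.182, -0.005, -0.009]
ft_force: [-1.7, -0.8, 0.1]
grip_width: 0.0132
t 16.15 pos [ 605.7 -158.9   50. ] head 20.95 z [-0.012  0.015 -1.   ] j6 2.513 F [-1.7 -0.8  0.1] M [-0.31 -0.24  0.11] w 13.2
wing u [277.5 276.5 276.5]
152 [186 189 189 185 187 193 190 194 187 194 200 227 237 241 241 250  94  98
 102 132 135 133 136 136 136 136 136]
160 [157  83  85  87 101 202 190 190 189 191 200 229 218 216 209 253  99  97
  96 100  93 107 136 135 136 136 134]
170 [245 246 252 131 140 141 131 111  88  84 208 228 217 216 213 211  99  99
  97  99 100  97 101  96 140 136 135]
180 [ 34  47  47  46  68 150 145 143 138 142 183 228 216 164  99 102  89  90
  99 100 100  93  99  97  97  98 142]
```

View pics/r3.png

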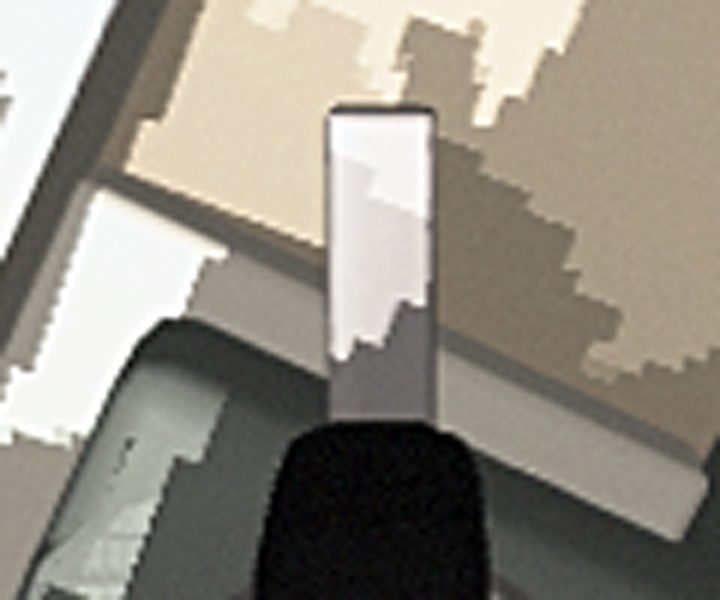

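```bash
python3 -m crank '[[[0,0,0,6,255],[0,0,0,6,255],[0,0,0,6,255]]]'; python3 -c "
from h import *
rib('r4.png')"
```

```text
clock: 16.58
eef_pos: [0.6056, -0.159, 0.05]
tool_rot: [1.0, 0.027, -0.006, -0.007]
ft_force: [-2.6, 0.1, 1.8]
grip_width: 0.0129
t 16.57 pos [ 605.6 -159.    50. ] head 3.14 z [-0.013  0.014 -1.   ] j6 2.824 F [-2.6  0.1  1.8] M [-0.37 -0.03  0.11] w 12.9
wing u [277.5 277.  277. ]
152 [191 194 195 192 193 190 194 191 192 200 138 146 146 148 150 148 142 137
 138 136 139 140 137 137 137 139 139]
160 [191 192 192 193 192 196 194 193  92 102 140 147 146 145 145 146 102 102
 139 135 137 137 139 139 137 138 139]
170 [193 209 207 205 205 195  99 103  99  97  99 108  99  99  94 100 101  98
  99 101 100  99 137 134 138 141  97]
180 [142 137 134 135 137 135 128 124 112  99  99 107 103 103  98 106  91  89
  85  96 130 143 136 137 138 130  96]
```

View pics/r4.png

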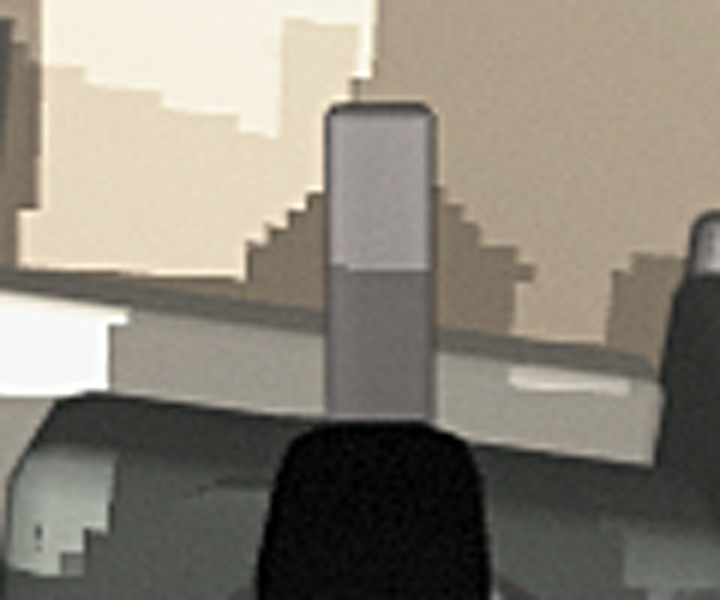

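```bash
python3 -m crank '[[[0,0,0,6,255],[0,0,0,6,255]]]'; python3 -c "
from h import *
rib('r5.png')
c,o=cam('scene'); crop(c,170,170,110,90,7,'s5.png')"
```

```text
clock: 16.88
eef_pos: [0.6055, -0.1591, 0.05]
tool_rot: [0.997, -0.076, -0.007, -0.006]
ft_force: [-2.2, 0.2, -0.0]
grip_width: 0.0129
t 16.88 pos [ 605.5 -159.1   50. ] head -8.71 z [-0.013  0.013 -1.   ] j6 3.032 F [-2.2  0.2 -0. ] M [-0.34 -0.16  0.07] w 12.9
wing u [277.5 277.5 277. ]
152 [217 229 198 191 193 143 100 108  99  99 134 148 143 142 143 147 142 138
 136 136 137 134 137 137 140 142  62]
160 [191 192 194 193 191  91  95  98  98 101 136 146 143 140 141 146 143 135
 136 137 138 136 138 104 101  98  64]
170 [191 193 175  92  96  99  96 100  99  99 129 143 139 139 141 142 102 133
 133 137 135 133 131  97 100 101  39]
180 [ 91  87  86  89  83  87  88  88  87  88 101 104 102  97  99  96  88  85
  83  94 101 109 120 132 120 123  37]
```

View pics/r5.png

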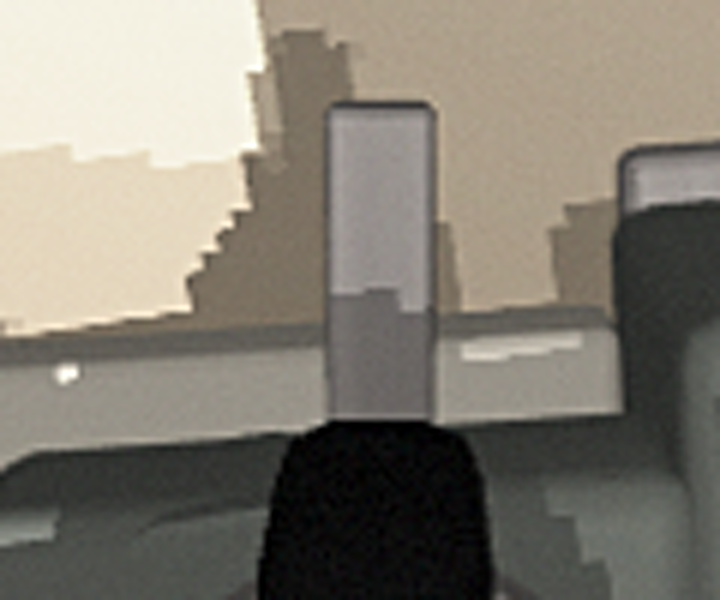

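View pics/s5.png

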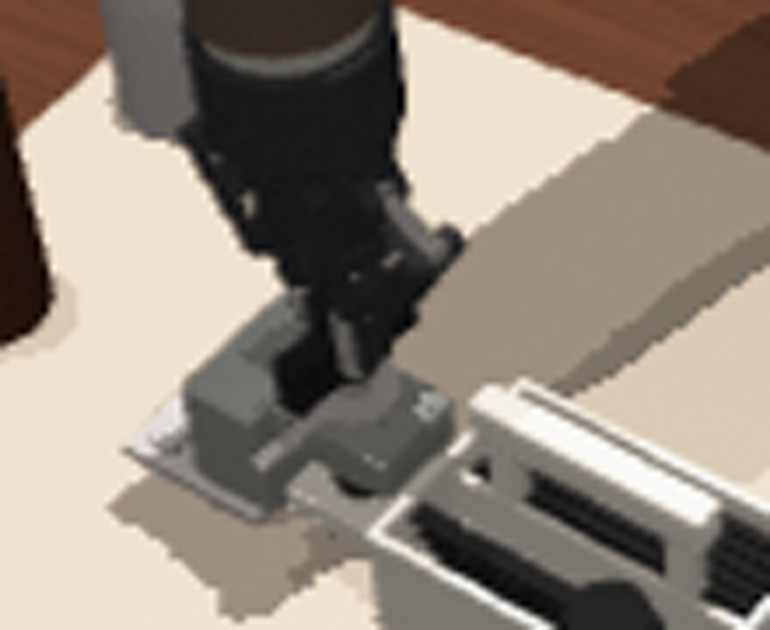

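```bash
python3 -m crank '[[[0,0,0,0,110],[0,0,0,0,110],[0,0,0,0,110],[0,0,-25,0,110],[0,0,-25,0,110],[0,0,0,-10.5,110],[0,0,0,-10.5,110],[0,0,0,-10.5,110],[0,0,0,-10.5,110],[0,0,0,-10.5,110],[0,0,0,-10.5,110]]]'; python3 -m crank '[[[0,0,0,-10.5,110],[0,0,0,-10.5,110],[0,0,0,-10.5,110],[0,0,0,-10.5,110],[0,0,0,-10.5,110],[0,0,0,-10.5,110],[0,0,0,-10.5,110],[0,0,0,-10.5,110],[0,0,0,-10.5,110],[0,0,0,-10.5,110],[0,0,0,-10.5,110]]]'; python3 -c "
from h import *
go(.605,-.157,.1,171.3)
c,o=cam('wrist'); cv2.imwrite('pics/w20.png',c['img'])
c,o=cam('scene'); crop(c,170,170,110,90,7,'s20.png')"
```

```text
clock: 18.35
eef_pos: [0.6073, -0.1584, 0.1012]
tool_rot: [0.88, 0.474, -0.001, -0.01]
ft_force: [0.7, 0.2, 0.4]
grip_width: 0.0485
clock: 19.73
eef_pos: [0.6082, -0.1573, 0.101]
tool_rot: [0.046, 0.999, 0.009, -0.006]
ft_force: [-0.9, 0.1, -0.4]
grip_width: 0.0484
t 19.73 pos [ 608.2 -157.3  101. ] head 174.77 z [-0.011  0.018 -1.   ] j6 -0.17 F [-0.9  0.1 -0.4] M [-0.   -0.05 -0.03] w 48.4
tool shift [ 3.2 -0.   1.1] turn 3.5
```

View pics/w20.png

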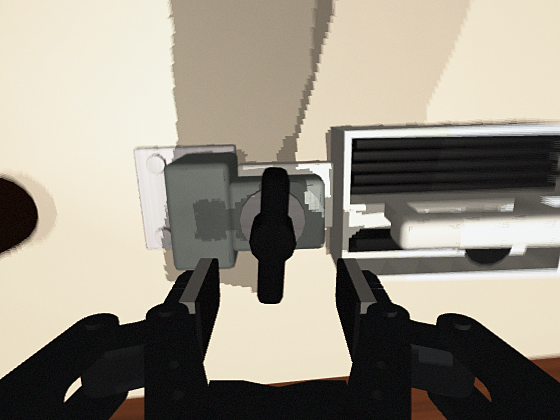

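View pics/s20.png

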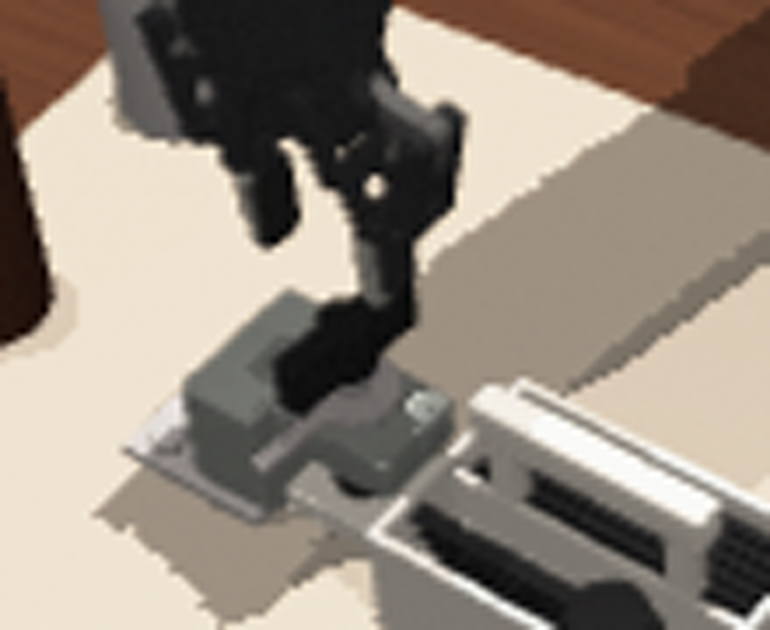

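```bash
python3 -m crank '[[[3,-2,10,3.5,110],[0,0,20,0,110],[0,0,18,0,110],[0,0,6,0,110],[0,0,0,0,110]]]'; python3 -c "
from h import *
go(.605,-.159,.047,171.3)"; python3 -m crank '[[[0,0,0,0,255],[0,0,0,0,255],[0,0,0,0,255],[0,0,0,0,255]]]';python3 -c "
from h import *
st()
c,o=cam('wrist'); cv2.imwrite('pics/w21.png',c['img'])
c,o=cam('scene'); crop(c,170,170,110,90,7,'s21.png')"
```

```text
clock: 20.45
eef_pos: [0.6055, -0.1581, 0.0468]
tool_rot: [0.087, 0.996, 0.009, -0.005]
ft_force: [1.0, -0.2, 1.3]
grip_width: 0.0485
t 20.45 pos [ 605.5 -158.1   46.8] head 170.03 z [-0.008  0.018 -1.   ] j6 -0.09 F [ 1.  -0.2  1.3] M [-0.04 -0.02  0.04] w 48.5
tool shift [ 0.3 -1.  -0.2] turn -1.3
clock: 20.95
eef_pos: [0.6063, -0.1591, 0.0484]
tool_rot: [0.088, 0.996, 0.007, -0.004]
ft_force: [0.2, -0.3, -1.6]
grip_width: 0.0127
t 20.95 pos [ 606.3 -159.1   48.4] head 169.95 z [-0.006  0.016 -1.   ] j6 -0.088 F [ 0.2 -0.3 -1.6] M [-0.21  0.04 -0.04] w 12.7
```

View pics/w21.png

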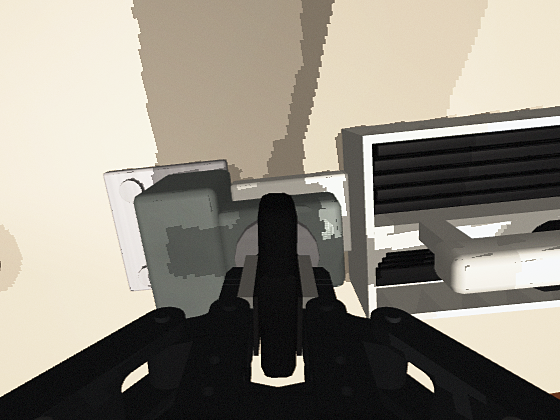

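View pics/s21.png

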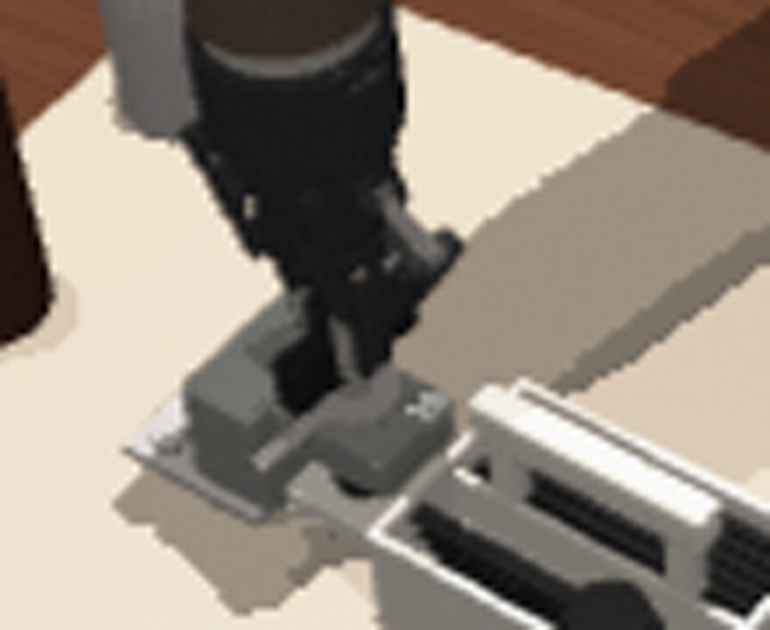

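```bash
python3 -m crank '[[[0,0,0,5,255]]]'>/dev/null; python3 -c "
from h import *
st()"; python3 -m crank '[[[0,0,0,5,255]]]'>/dev/null; python3 -c "
from h import *
st()
c,o=cam('scene'); crop(c,170,190,110,70,7,'s22.png')"
```

```text
t 21.18 pos [ 606.3 -159.1   48.3] head 164.83 z [-0.006  0.015 -1.   ] j6 0.001 F [ 0.1 -0.2 -2.3] M [-0.33  0.07  0.14] w 12.7
t 21.3 pos [ 606.3 -159.2   48.4] head 159.67 z [-0.006  0.015 -1.   ] j6 0.091 F [ 0.3 -0.5 -0.6] M [-0.32  0.    0.09] w 12.8
```

View pics/s22.png

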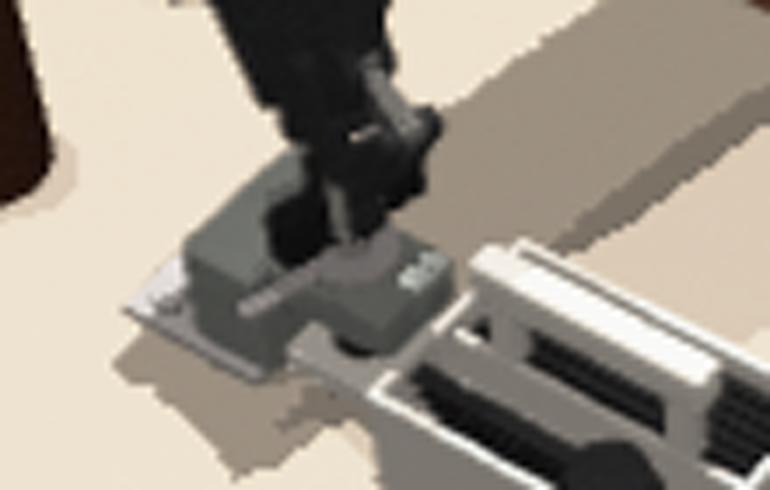

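```bash
cat >> h.py <<'E'
def ribh(x,y):
    c=bot_scene; p=ray(c,170+(x+.5)/7-.5,190+(y+.5)/7-.5,.072)[:2]-[.6042,-.157]
    print("rib heading",np.degrees(np.arctan2(p[1],p[0])).round(1),"r",(np.linalg.norm(p)*1000).round(1))
E
python3 -m crank '[[[0,0,0,5,255]]]'>/dev/null; python3 -c "
from h import *
st()"; python3 -m crank '[[[0,0,0,5,255]]]'>/dev/null; python3 -c "
from h import *
import h
o,R=st()
c,o=cam('scene'); crop(c,170,190,110,70,7,'s23.png'); h.bot_scene=c
ribh(242,312); ribh(262,320+0)"
```

```text
t 21.48 pos [ 606.3 -159.3   48.3] head 154.5 z [-0.006  0.015 -1.   ] j6 0.181 F [-0.7 -1.2 -1.3] M [-0.31 -0.04  0.19] w 12.4
t 21.6 pos [ 606.3 -159.4   48.3] head 149.43 z [-0.006  0.015 -1.   ] j6 0.27 F [ 0.3 -0.1 -1.6] M [-0.28 -0.02  0.19] w 12.9
rib heading -18.5 r 55.7
rib heading -9.1 r 53.0
```

View pics/s23.png

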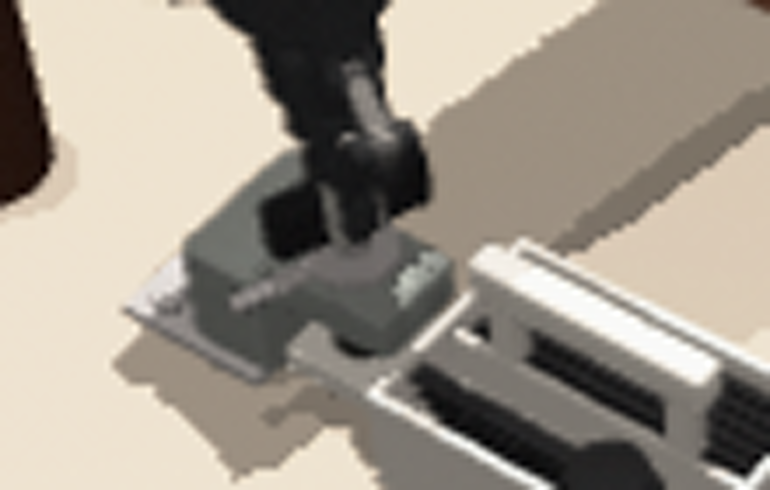

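```bash
python3 -c "
from h import *
import h
st()
c,o=cam('scene'); h.bot_scene=c
st();cam('wrist');st();cam('wrist');st()
ribh(241,311);ribh(233,303);ribh(231,301);ribh(236,306)
th=np.radians(-30.6);p=proj(c,[.6042+.054*np.cos(th),-.157+.054*np.sin(th),.072]); print((p-[170,190])*7)
th=np.radians(-20.3);p=proj(c,[.6042+.054*np.cos(th),-.157+.054*np.sin(th),.072]); print((p-[170,190])*7)"
```

```text
t 21.65 pos [ 606.3 -159.4   48.4] head 149.32 z [-0.006  0.015 -1.   ] j6 0.272 F [-0.4 -1.2 -0.7] M [-0.3  -0.01 -0.  ] w 12.8
t 21.7 pos [ 606.3 -159.4   48.4] head 149.56 z [-0.006  0.015 -1.   ] j6 0.267 F [-1.4 -0.7 -1.3] M [-0.27 -0.01  0.01] w 12.3
t 21.75 pos [ 606.3 -159.4   48.4] head 149.61 z [-0.006  0.015 -1.   ] j6 0.266 F [-0.6 -1.3 -0.8] M [-0.28  0.    0.02] w 12.6
t 21.8 pos [ 606.2 -159.4   48.3] head 149.61 z [-0.006  0.015 -1.   ] j6 0.266 F [-0.  -0.7 -0.8] M [-0.27 -0.04  0.01] w 12.6
rib heading -19.2 r 55.7
rib heading -24.9 r 55.9
rib heading -26.3 r 56.1
rib heading -22.7 r 55.8
[228.4513358  289.18876554]
[240.06028446 304.34823975]
```

```bash
python3 -c "
import cv2,numpy as np
L=[]
for n,dy in(('s21',140),('s22',0),('s23',0)):
    i=cv2.imread(f'pics/{n}.png')[170+dy:350+dy,180:420]; L.append(cv2.resize(i,None,fx=1.65,fy=1.65))
a=np.vstack([np.hstack(L[:2]),np.hstack([L[2],L[2]*0])]); print(a.shape); cv2.imwrite('pics/cmp.png',a)"
```

```text
(594, 792, 3)
```

View pics/cmp.png

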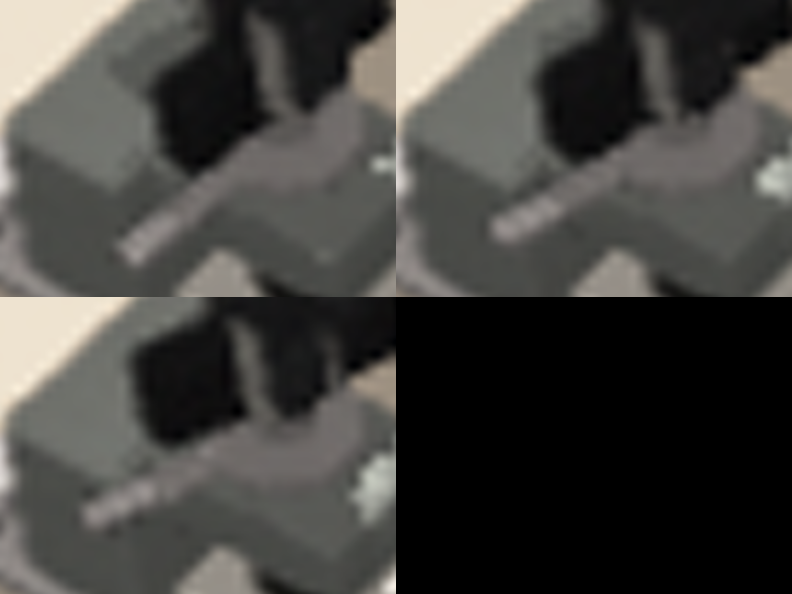

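```bash
python3 -m crank '[[[0,0,0,3,255]]]'>/dev/null; python3 -c "
from h import *
st()"; python3 -m crank '[[[0,0,0,3,255]]]'>/dev/null; python3 -c "
from h import *
o,R=st()
c,o=cam('scene'); crop(c,170,190,110,70,7,'s24.png')
L=[]
for n in('s22','s23','s24'):
    i=cv2.imread(f'pics/{n}.png')[170:350,180:420]; L.append(cv2.resize(i,None,fx=1.65,fy=1.65))
a=np.vstack([np.hstack(L[:2]),np.hstack([L[2],L[2]*0])]); cv2.imwrite('pics/cmp2.png',a)"
```

```text
t 21.93 pos [ 606.3 -159.4   48.4] head 146.65 z [-0.006  0.015 -1.   ] j6 0.318 F [ 0.  -0.5 -1.5] M [-0.23 -0.13  0.14] w 12.8
t 22.05 pos [ 606.3 -159.4   48.4] head 143.68 z [-0.006  0.015 -1.   ] j6 0.37 F [-0.6 -0.4 -2.1] M [-0.27 -0.05  0.17] w 12.9
```

View pics/cmp2.png

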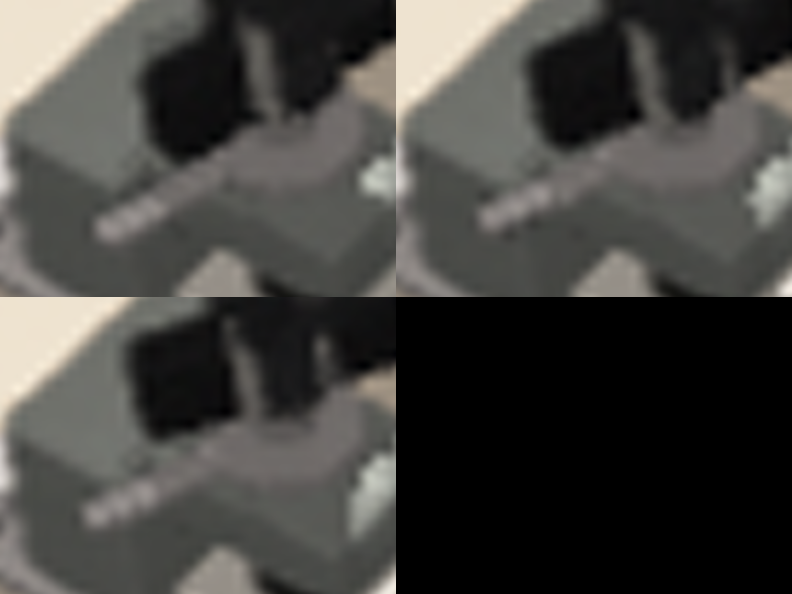

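The rib stood still between the last two views while the wing turned 5.7°, and Mz was about 0.17–0.19, so the clutch is slipping. I'll let go, back off and check the slip from above.

```bash
python3 -m crank '[[[0,0,0,0,110],[0,0,0,0,110],[0,0,0,0,110],[0,0,0,0,110],[0,0,-25,0,110],[0,0,-30,0,110],[0,0,-40,0,0],[0,0,-40,0,0]]]'; python3 -m crank '[[[-60,0,0,0,0],[-60,0,0,0,0],[0,0,0,0,0]]]'; python3 -c "
from h import *
st()
c,o=cam('wrist'); cv2.imwrite('pics/w30.png',c['img'])
c,o=cam('top'); crop(c,205,145,170,75,4.7,'t30.png')"
```

```text
clock: 23.1
eef_pos: [0.6049, -0.16, 0.1831]
tool_rot: [0.31, 0.951, 0.007, -0.009]
ft_force: [-0.2, -0.2, -0.1]
grip_width: 0.0826
clock: 23.48
eef_pos: [0.703, -0.2297, 0.1833]
tool_rot: [0.309, 0.951, 0.007, -0.006]
ft_force: [-0.5, 0.8, -1.3]
grip_width: 0.0854
t 23.48 pos [ 703.  -229.7  183.3] head 143.99 z [-0.007  0.018 -1.   ] j6 0.306 F [-0.5  0.8 -1.3] M [-0.01  0.06  0.01] w 85.4
```

View pics/w30.png

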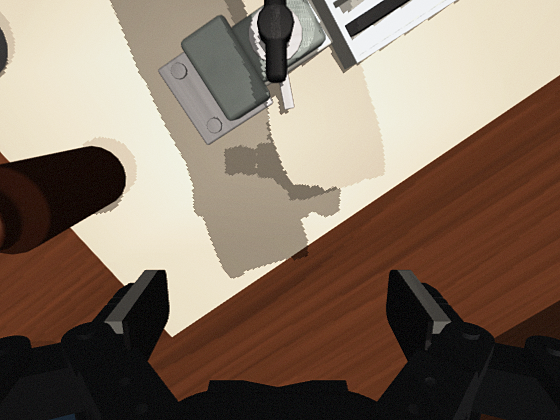

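View pics/t30.png

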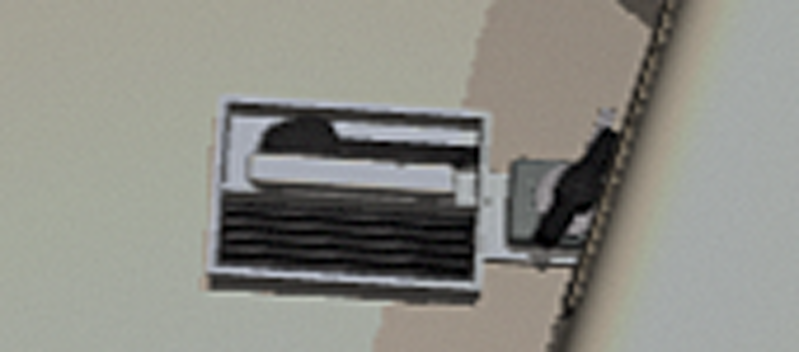

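```bash
python3 -c "
from h import *
c,o=cam('wrist'); crop(c,235,0,80,120,5,'w30z.png')
"
```

```text
(no output)
```

View pics/w30z.png

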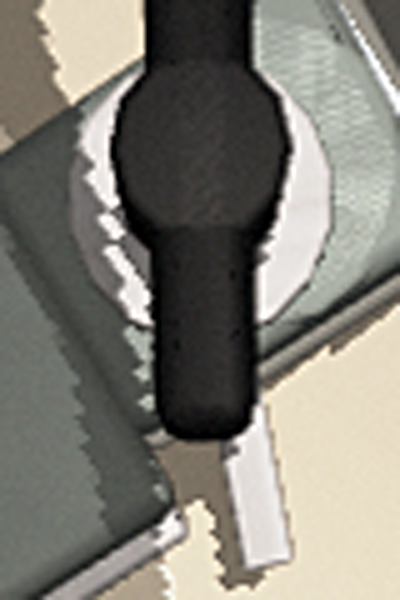

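```bash
python3 -c "
from h import *
c,o=cam('wrist')
P=lambda x,y,z: ray(c,235+(x+.5)/5-.5,(y+.5)/5-.5,z)[:2]
h=lambda a,b,z: np.degrees(np.arctan2(*(P(*b,z)-P(*a,z))[::-1]))
print('rib',h((226,455),(247,568),.07),h((268,410),(290,560),.07))
print('wing edges',h((150,30),(158,410),.108),h((250,30),(254,400),.108))
t=P(268,564,.07); A=np.array([.6042,-.157]); print('rib tip from axis',np.degrees(np.arctan2(*(t-A)[::-1])),np.linalg.norm(t-A))
w=P(206,432,.108); print('wing end',np.degrees(np.arctan2(*(w-A)[::-1])),np.linalg.norm(w-A))
"
```

```text
rib -24.77283018324764 -26.663942003494178
wing edges -35.086644089005986 -34.9153439243098
rib tip from axis -24.391291255864125 0.05373830353047585
wing end -34.74089991545518 0.03488996928362488
```

```bash
python3 -c "
from h import *
c,o=cam('top'); X=cloud(c)
m=(X[...,2]>.09)&(X[...,2]<.115)&(abs(X[...,0]-.61)<.06)&(X[...,1]>-.1)&(X[...,1]<.05); print(cv2.minAreaRect(X[m][:,:2].astype(np.float32)*1000))
c,o=cam('scene'); cv2.imwrite('pics/s30.png',c['img']); st()"
```

```text
((612.5523071289062, -36.4788703918457), (109.81542205810547, 17.690223693847656), 85.09391021728516)
t 23.77 pos [ 699.9 -226.4  191.5] head 144.13 z [-0.003  0.016 -1.   ] j6 0.306 F [ 0.1  0.  -0.9] M [ 0.05 -0.06 -0.05] w 85.2
```

View pics/s30.png

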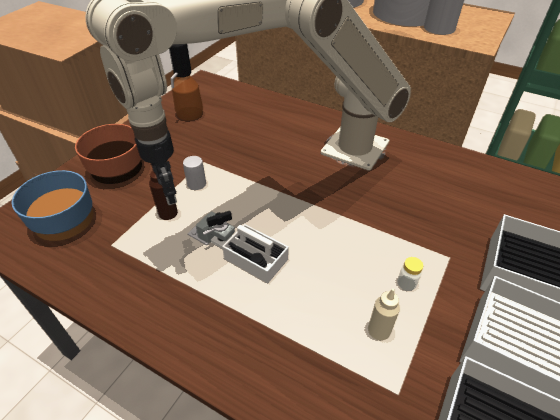

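```bash
python3 -c "
from h import *
print(bot.job_done()); st()"
```

```text
the job is handed in; nothing more can be done
None
the job is handed in; nothing more can be done
```

I slid the caddy home under the jaw, tightened the thumbscrew until the clutch first slipped, let go and handed the job in at about 24 s. No verdict was reported.

**Last checks:**
- **Caddy:** the stop pushed back with about 9 N when the tongue met it. Afterwards the handle measured within about 1 mm and 0.5° of its computed home pose. From above after tightening, it was still there and square.
- **Clutch:** the wrist camera, clear of the clamp, put the wing at −35° and the rib at about −25°. That is roughly 0.17 rad of slip, inside the 0.06 to 0.6 window. The rib also stood still over the last 5.7° of turning, at 0.14–0.17 N m.
- **Bystanders:** the bottles, shaker and jar looked upright and in place in the final scene picture; I did not measure their positions. The wrist force was near zero and the gripper was clear.

**What failed or disagreed:**
- **Fingertips:** the first grasp on the handle closed on nothing. The shut fingertips end about 39 mm short of the reported TCP instead of at it, as both cameras showed. I lowered the grasp by that much and it worked.
- **Regrasp:** the last joint ran near its limit, so the wing was regripped once, after about 2.5 rad of turning.
- **Clamp force:** I had no direct reading of the 6 N the clamp must press with. I infer it only from the clutch slipping.

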